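# Snap a split clip onto a sprung tensioner axle with a fork tool

## Robot

A 7-joint arm with a two-finger parallel gripper is mounted at the origin on the work surface. World frame = base frame: x ahead of the robot, y to its left, z up, the work surface at z = 0. Lengths are in m, angles in degrees, forces in N, time in s.
With the tool pointing down it reaches from about 0.425 to 0.825 m from the base axis. Payload 3.6 kg.
Tool frame: the origin (TCP) lies at the very end of the fingers, on their centre line; the grasp point (between the pads) lies 19 mm behind it; z points along the fingers, y is the direction in which the jaws open and shut (so a half turn about z gives the same grasp; the last joint's range is limited). The gripper opens to 93 mm and grips with 3 to 60 N. Pads are 15 mm wide; open, the fingers measure 128 mm over their backs; the gripper's body (75 mm by 188 mm) begins 65 mm behind the grasp point.
Start: joints at [-68.554, 35.231, -0.722, 81.555, 0.464, 63.22, -2.315], TCP at [0.254, 0.598, 0.219] pointing down, gripper open.
Joint ranges: [-178.69, 178.69], [-17.37, 117.87], [-77.05, 75.6], [15.02, 138.74], [-78.02, 258.01], [0.78, 113.62], [-162.83, 162.83]. Speed limits (degrees/s): [159.86, 159.86, 180, 180, 180, 180, 180].

## Interface

Orientations are given as a 3x3 rotation matrix whose columns are the frame's x, y, z axes.
In Python, from plant import env gives the robot as it stands.
- The arm moves only by the tool arm_command, never from a script. Its argument "rows" is a list of rows, each an object of numbers: "x", "y", "z": the shift along the tool's x, y, z in cm; "ax", "ay", "az": the turn, a rotation vector about the tool's x, y, z in rad; "jaw": the closure, from -1 (fully open) to 1 (shut). A call has 1 to 12 rows; each row is the pose to reach, as a shift and turn from the pose measured when the call began, along the tool's axes at that moment; what a row does not reach only later rows make up. A row lasts 1/10 s, in which the tool goes at most 50 mm and 8.59 degrees, less where a joint would pass 70% of its speed; a pose out of reach is approached as far as the arm can. A call with a gripper value outside its range is refused whole. The fingers move at their own pace and stop on an object; "force" is the grip in N (left out, the last holds). Time passes only in rows, so rows that repeat a pose let the fingers close. It gives the time, the measured TCP pose, the force and the opening at its end, in the units of the state.
- env.state(): the state, without advancing time (a new reading comes with each control period).
- env.get_image(name): name is "side" or "top" or "wrist"; returns (picture, depth): 420x560x3 uint8, blue, green, red; 420x560 float32, m along the optical axis (not along the pixel's ray), 0 where there is no reading.
- env.camera_info(name): a dict with "fov_y" (degrees; the focal length in pixels is half the picture's height over the tangent of half this angle, whatever the lens; pixels are square), "cx", "cy" (the principal point, pixels), "rvec" (rotation vector, rad) and "tvec" (3), from world to camera coordinates, as OpenCV has them; the wrist camera has in their place "T_tool_cam" (4x4, takes a point from camera to tool coordinates, whose origin is the TCP and whose axes are the flange's). Camera axes: x right, y down, z forward; pixel columns grow to the right and rows downward; lengths in m; the calibration is good to about 2 mm. A picture is of the moment at which its call begins: read the wrist's pose just before it. camera_info takes no time and is no camera call.
- env.close_job(): hands the job in, once; it reports no verdict.
Trained networks look in the newest picture that a camera, given by its name, has taken for a name from the list of things; names that differ only in an ending like _2 or _b are one class to them, and where a whole thing is asked for, a point or a joint stands for the part that bears it (a point fixed in the world has none). Each returns a list of dicts, best first, with "score" (0 to 1); they miss things now and then, are a little off and sometimes report something else, mostly with a low value. They report only what shows in the picture. A call takes as long as a camera call. They do not tell look-alikes from the thing itself.
- env.search_frame(camera, target): "point" ([x, y, z] in m, in the coordinates of the camera as it stood for that picture, good to about 4 mm: the middle of the surface that is visible of it).
The state is a dict: "clock": time; "joints": joint angles; "dq": joint speeds; "joint_torque": joint torques, N m; "position": TCP position; "tcp_rot": TCP orientation; "ft_force": force on the tool from outside, world axes, zero at the start; "moment": the same for the moment, N m; "gripper_width": finger opening in m.
Only numpy, scipy, OpenCV 4.12 (cv2) and the standard library are available. Lean on these libraries where they do the work, as an engineer would, in place of code of your own. Each camera call takes 0.05 s, during which the arm holds its last target.

## Task

With the clip fork from the rubber mat, push the split clip across the gear case's deck, mouth first, onto the groove at the foot of the spring-loaded axle until it snaps fully home, stopping when it is felt home so as not to ram the axle; then lay the fork flat on the rubber mat again and let go. Touch the clip with the fork only, and leave the other things where they are.

Things in the scene. Friction and masses are not known exactly. Their poses are not given: they have to be found in the camera images.
- case: Fixed aluminium gear case with a level, oily deck on top, 60 mm above the table. Origin on the table; the block spans x -110 to 130 mm, y -80 to 80 mm. Its +x is the direction in which the clip goes on and the axle can give way. A bracket 34 mm tall stands on the deck at x 110 to 120 mm, behind the axle, with a stop screw through it; bolt heads 4 mm high at the corners.
- axle_mid (a point): Upright steel axle: point on its axis, at deck height; at rest 30 mm along the case's x from the case's origin. Groove: 22 mm in diameter, from the deck up to 8 mm. Above it the head, 32 mm in diameter, up to 29 mm over the deck, with a small 14 mm cap to 33 mm; a push of over 30 N may bend it. Axes as the case's.
- axle (a joint): Travel of the axle along the case's +x: 0 at rest. A spring holds it at rest (about 3 N to start it, under 7 N to reach its stop), so it gives way when the clip is pushed against it, until a stop somewhere 4 to 36 mm on, set differently each time and not measured: it can only be felt. It springs back when let go.
- clip: Dark steel split clip, 5 mm thick, flat on the deck. Origin under the centre of its bore; +x points out of its mouth. Straight back bar 40 mm wide (y), x -22 to -13 mm; two jaws, outer sides at y +-18 mm, end in round lips at x 13 mm, mouth 15 mm wide. On the groove the jaws spring open and snap shut behind: 8 to 15 N with the axle at its stop. Home, its origin is within 2 mm of the axle's axis.
- jaw_l (a joint): Opening angle of the clip's jaw on its +y side: 0 shut, about 0.14 rad as the lip passes the axle; sprung shut.
- jaw_r (a joint): The same for the jaw on its -y side.
- fork: Clip fork, 170 mm long, 220 g, lying on the mat. Origin on the plane it lies on, under mid-handle; +x to the fork, z up. Wooden handle 20 mm wide (y), x -55 to 45, z 16 to 40 mm, a foot under its rear end. A neck slopes down to the steel fork, 68 mm wide, z 0 to 6 mm. Balanced near the origin.
- fork_grip (a point): Middle of the fork's handle, 28 mm above the plane on which the tool lies. Axes as the fork's.
- fork_face (a point): Middle of the fork's straight pushing face (x 95 mm, 3 mm above the plane on which it lies), which goes against the clip's back bar. Beside it two prongs reach 22 mm forward, 43 mm apart inside, flaring to about 52 mm at the tips. Axes as the fork's.
- mat: Fixed black rubber mat on the table, 260 (x) x 180 (y) x 4 mm. Origin under its middle.
- bearing: Bearing ring, 30 mm in diameter, 9 mm high, on the deck beyond and beside the axle. Origin under its centre. Leave alone.
- socket: Socket, 22 mm in diameter, 30 mm high, upright near a corner of the mat. Origin under its centre. Leave alone.
- spraycan: Upright spray can, 66 mm in diameter, 170 mm high. Leave alone.
- piston: Aluminium piston, upright, 52 mm in diameter, 52 mm high. Leave alone.
- wrench: Wrench lying on the table. Leave alone.
- driver: Screwdriver lying on the table. Leave alone.
- gear: Gear lying on the table, 80 mm in diameter, 20 mm high. Leave alone.
Not all that is in view belongs to the job. Leave any yellow look-alike of the fork alone.

How it is judged:
By the outcome, as a careful person would: the job done as asked, in the order asked, and still so for the second after the job is handed in, with the robot touching nothing.
It also fails if it takes over 58 s, if anything falls off the work surface, if the arm or the gripper's body presses on something with over 40 N, if the wrist force passes 120 N, or if a joint passes its speed limit or range.

## Working session

There is one attempt and no reset: what is moved stays moved. The work goes in short steps, Python scripts to look and compute and a tool call to move; the robot and the scene stay as the last step left them, time stands still between calls to the robot, and variables do not carry over. Pictures are saved under pics/ and viewed, and the job is handed in when it is done.

Besides the shell and the picture viewer there is one more tool, called after "Call:" as name(argument=value, ...), one argument or row to a line, values as JSON. arm_command: Moves the arm, as the interface text tells. Its arguments: {"type":"object","properties":{"rows":{"type":"array"},"force":{"type":"number"}},"required":["rows"]}

```bash
ls; mkdir -p pics
cat > h.py <<'E'
import numpy as np, cv2
from plant import env
def K(ci,h=420):
    f=h/2/np.tan(np.radians(ci["fov_y"])/2); return f,ci["cx"],ci["cy"]
def T_wc(name,st=None):
    ci=env.camera_info(name)
    if "rvec" in ci:
        R=cv2.Rodrigues(np.array(ci["rvec"],float))[0]; t=np.array(ci["tvec"],float).ravel()
        T=np.eye(4);T[:3,:3]=R.T;T[:3,3]=-R.T@t; return T
    st=st or env.state()
    T=np.eye(4);T[:3,:3]=np.array(st["tcp_rot"]).reshape(3,3);T[:3,3]=st["position"]
    return T@np.array(ci["T_tool_cam"])
def shot(name,fn):
    st=env.state(); img,d=env.get_image(name); T=T_wc(name,st)
    cv2.imwrite(f"pics/{fn}.png",img); np.savez(f"pics/{fn}.npz",img=img,d=d,T=T,k=K(env.camera_info(name)))
    return img,d,T
def world(fn,pts=None):
    z=np.load(f"pics/{fn}.npz"); f,cx,cy=z["k"]; d=z["d"]
    v,u=np.mgrid[0:d.shape[0],0:d.shape[1]]
    P=np.stack([(u-cx)*d/f,(v-cy)*d/f,d],-1)@z["T"][:3,:3].T+z["T"][:3,3]
    return P,d,z["img"]
def pix_at_z(fn,u,v,zz):
    z=np.load(f"pics/{fn}.npz"); f,cx,cy=z["k"]
    r=z["T"][:3,:3]@np.array([(u-cx)/f,(v-cy)/f,1.]); o=z["T"][:3,3]
    return o+r*(zz-o[2])/r[2]
def proj(fn,p):
    z=np.load(f"pics/{fn}.npz"); f,cx,cy=z["k"]
    q=z["T"][:3,:3].T@(np.array(p)-z["T"][:3,3]); return np.array([f*q[0]/q[2]+cx,f*q[1]/q[2]+cy])
E
python3 - <<'E'
from h import *
for n in ["side","top","wrist"]: print(env.camera_info(n)); shot(n,n+"0")
print(env.state())
E
```

```text
pics
{'fov_y': 44.182567754189435, 'cx': 285.4709369115485, 'cy': 210.05540425793617, 'rvec': array([ 0.83218352, -2.60929403,  0.97517081]), 'tvec': array([0.42504909, 0.28196837, 1.5343561 ])}
{'fov_y': 54.84269868305975, 'cx': 279.7016959141959, 'cy': 204.44916833734354, 'rvec': array([ 2.13238326, -2.14417497,  0.11994352]), 'tvec': array([0.01940613, 0.53323319, 1.07339416])}
{'fov_y': 62.95088146834626, 'cx': 275.23017622981604, 'cy': 215.12865385731536, 'T_tool_cam': array([[-5.96020776e-04, -9.54370173e-01, -2.98625549e-01,
         8.30929427e-02],
       [ 9.99999704e-01, -7.14133051e-04,  2.86401094e-04,
         6.83715837e-04],
       [-4.86591036e-04, -2.98625289e-01,  9.54370316e-01,
        -1.65589361e-01],
       [ 0.00000000e+00,  0.00000000e+00,  0.00000000e+00,
         1.00000000e+00]])}
{'clock': 0.15, 'joints': array([-68.55352158,  35.27643822,  -0.72256622,  81.61722466,
         0.46388391,  63.22176683,  -2.31540604]), 'dq': array([ 0.12735668, -0.1401188 , -0.01323813, -0.23916408, -0.06925499,
       -0.03255531, -0.04032687]), 'joint_torque': array([ 6.61578160e-04, -4.59345531e+01,  2.09281328e-01, -1.65940690e+01,
       -6.10664673e-02,  1.81791571e-02,  1.64981775e-04]), 'position': array([0.25336245, 0.59793871, 0.21776567]), 'tcp_rot': array([[-9.20762634e-01,  3.90122557e-01, -7.50663818e-04],
       [ 3.90123278e-01,  9.20760844e-01, -1.81561015e-03],
       [-1.71286222e-05, -1.96459741e-03, -9.99998070e-01]]), 'ft_force': array([ 0.49625936, -0.25901787, -0.43654134]), 'moment': array([-0.01259321, -0.02816596, -0.00670656]), 'gripper_width': 0.093081597914966}
```

View pics/top0.png

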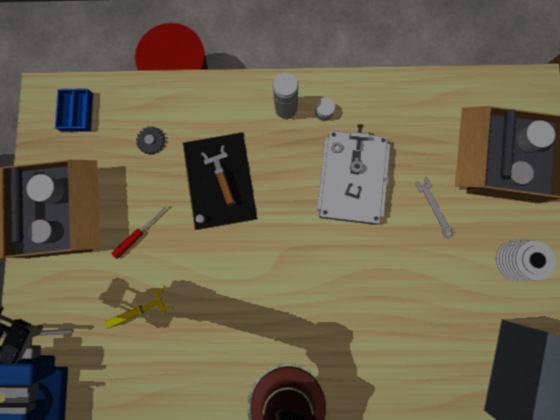

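View pics/side0.png

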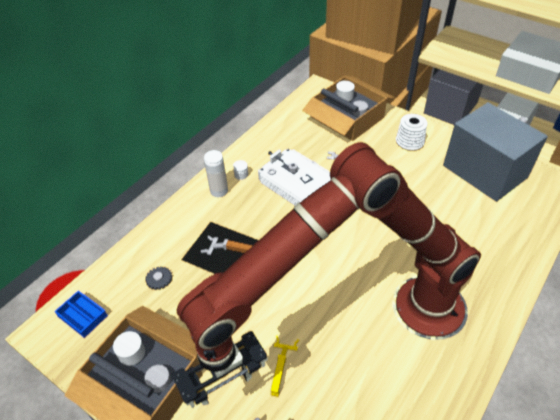

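View pics/wrist0.png

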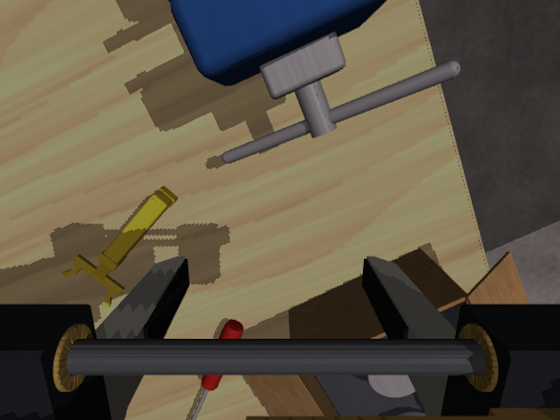

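Top view: the fork with the wooden handle lies on the black mat at about (221,178). The yellow look-alike is on the table at (138,310). The clip is at (353,190) on the case, the axle at (358,166) and the bearing at (337,147).

Run:
```python
from h import *
P,d,img=world("top0")
c=img[100:250,170:410]; cv2.imwrite("pics/crop0.png",cv2.resize(c,None,fx=3.3,fy=3.3,interpolation=cv2.INTER_CUBIC))
for n,(u,v) in dict(fork=(226,188),forkhead=(215,160),clipback=(353,196),axlehead=(358,167),table=(290,200),mat=(240,215),deck=(340,205)).items():
    print(n,P[v,u].round(4))
for t in ["fork_grip","clip","axle_mid","fork","axle"]:
    T=T_wc("top")
    for r in env.search_frame("top",t)[:2]: print(t,r["score"],(T[:3,:3]@r["point"]+T[:3,3]).round(4))
print(env.state()["clock"])
# case outline by depth
m=((P[...,2]>.05)&(P[...,2]<.068)&(P[...,1]<0.05)&(P[...,1]>-.35)&(P[...,0]>.45)&(P[...,0]<.9)).astype(np.uint8)
n,l,s,ce=cv2.connectedComponentsWithStats(m); i=1+np.argmax(s[1:,4]); q=P[l==i]
print(len(q),q[:,2].mean(),cv2.minAreaRect((q[:,:2]*1000).astype(np.float32)))
```

```text
fork [0.5794 0.1641 0.0423]
forkhead [0.6658 0.2013 0.0147]
clipback [ 0.5508 -0.18    0.0647]
axlehead [ 0.6233 -0.1909  0.0928]
table [ 0.5508 -0.0119  0.0013]
mat [5.091e-01 1.300e-01 1.000e-04]
deck [ 0.5278 -0.1458  0.0573]
fork_grip 0.73 [0.6162 0.1777 0.0394]
fork_grip 0.56 [0.2496 0.3949 0.0378]
clip 0.46 [ 0.5615 -0.1773  0.066 ]
clip 0.4 [0.6151 0.1789 0.0396]
fork 0.85 [0.6153 0.1799 0.0409]
fork 0.81 [0.2479 0.3949 0.0364]
axle 0.49 [ 0.6228 -0.1865  0.086 ]
0.4
5276 0.0595189736105889 ((606.8450927734375, -186.34503173828125), (180.38002014160156, 240.5510711669922), 82.71942138671875)
```

View pics/crop0.png

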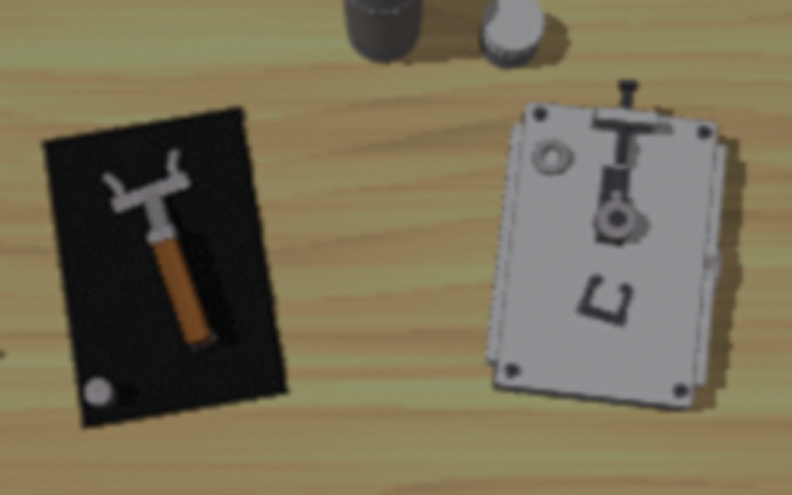

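Candidates for the fork: the orange/wooden-handled tool on the black mat at (225,180), and the yellow tool on the table at (138,310). I choose the one on the mat because it has a wooden handle and a steel fork, as described. I'll move above it and check it in a close view.

Call:
arm_command(
  rows=[
    {"x":-49.8,"y":-24.5,"z":0,"az":2.34,"jaw":-1},
    {"x":-49.8,"y":-24.5,"z":0,"az":2.34},
    {"x":-49.8,"y":-24.5,"z":0,"az":2.34},
    {"x":-49.8,"y":-24.5,"z":0,"az":2.34},
    {"x":-49.8,"y":-24.5,"z":0,"az":2.34},
    {"x":-49.8,"y":-24.5,"z":0,"az":2.34},
    {"x":-49.8,"y":-24.5,"z":0,"az":2.34},
    {"x":-49.8,"y":-24.5,"z":0,"az":2.34},
    {"x":-49.8,"y":-24.5,"z":0,"az":2.34},
    {"x":-49.8,"y":-24.5,"z":0,"az":2.34},
    {"x":-49.8,"y":-24.5,"z":0,"az":2.34},
    {"x":-49.8,"y":-24.5,"z":0,"az":2.34},
  ],
)

```text
validation failed for argument at $.ro...
```

Call:
arm_command(
  rows=[
    {"x":-49.8,"y":-24.5,"z":0,"ax":0,"ay":0,"az":2.34,"jaw":-1},
    {"x":-49.8,"y":-24.5,"z":0,"ax":0,"ay":0,"az":2.34,"jaw":-1},
    {"x":-49.8,"y":-24.5,"z":0,"ax":0,"ay":0,"az":2.34,"jaw":-1},
    {"x":-49.8,"y":-24.5,"z":0,"ax":0,"ay":0,"az":2.34,"jaw":-1},
    {"x":-49.8,"y":-24.5,"z":0,"ax":0,"ay":0,"az":2.34,"jaw":-1},
    {"x":-49.8,"y":-24.5,"z":0,"ax":0,"ay":0,"az":2.34,"jaw":-1},
    {"x":-49.8,"y":-24.5,"z":0,"ax":0,"ay":0,"az":2.34,"jaw":-1},
    {"x":-49.8,"y":-24.5,"z":0,"ax":0,"ay":0,"az":2.34,"jaw":-1},
    {"x":-49.8,"y":-24.5,"z":0,"ax":0,"ay":0,"az":2.34,"jaw":-1},
    {"x":-49.8,"y":-24.5,"z":0,"ax":0,"ay":0,"az":2.34,"jaw":-1},
    {"x":-49.8,"y":-24.5,"z":0,"ax":0,"ay":0,"az":2.34,"jaw":-1},
    {"x":-49.8,"y":-24.5,"z":0,"ax":0,"ay":0,"az":2.34,"jaw":-1},
  ],
)

```text
clock: 1.6
position: [0.6206, 0.1688, 0.2191]
tcp_rot: [[0.604, 0.797, 0.004], [0.797, -0.604, -0.007], [-0.003, 0.007, -1.0]]
ft_force: [-0.7, -0.5, 0.7]
gripper_width: 0.0927
```

Call:
arm_command(
  rows=[
    {"x":0,"y":0,"z":0,"ax":0,"ay":0,"az":0.52,"jaw":-1},
    {"x":0,"y":0,"z":0,"ax":0,"ay":0,"az":0.52,"jaw":-1},
    {"x":0,"y":0,"z":0,"ax":0,"ay":0,"az":0.52,"jaw":-1},
    {"x":0,"y":0,"z":0,"ax":0,"ay":0,"az":0.52,"jaw":-1},
    {"x":0,"y":0,"z":0,"ax":0,"ay":0,"az":0.52,"jaw":-1},
    {"x":0,"y":0,"z":0,"ax":0,"ay":0,"az":0.52,"jaw":-1},
  ],
)

```text
clock: 2.2
position: [0.6205, 0.1691, 0.219]
tcp_rot: [[0.919, 0.394, 0.004], [0.394, -0.919, -0.007], [0.001, 0.008, -1.0]]
ft_force: [0.1, -0.5, -0.3]
gripper_width: 0.093
```

Run:
```python
from h import *
shot("wrist","w1"); s=env.state(); print(s["position"],s["tcp_rot"],s["ft_force"])
```

```text
[0.62051973 0.16897636 0.21906689] [[ 9.19253779e-01  3.93646129e-01  3.90073003e-03]
 [ 3.93664263e-01 -9.19230249e-01 -6.64803805e-03]
 [ 9.68694595e-04  7.64681211e-03 -9.99970294e-01]] [-0.40360638  0.37663483  0.90347948]
```

View pics/w1.png

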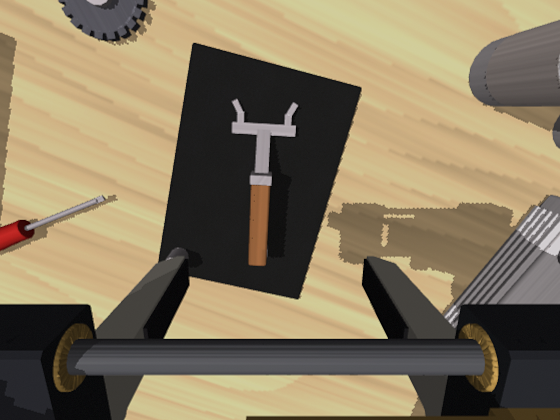

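The wrist view confirms it: orange wooden handle (250–268, 185–265) and steel fork (233–296, 100–135) on the black mat. The socket sits at about (185,258), behind the left finger.

Run:
```python
from h import *
P,d,img=world("w1")
sub=np.zeros(d.shape,bool); sub[90:275,215:310]=1
b=img.astype(int)
hm=sub&(b[...,2]>b[...,0]+50)&(P[...,2]>.025)
q=P[hm]; print("handle n",len(q),"z",np.percentile(q[:,2],[5,50,95]), cv2.minAreaRect((q[:,:2]*1000).astype(np.float32)))
fm=sub&(b.min(-1)>90); fm[138:]=0
q=P[fm]; print("head z",np.percentile(q[:,2],[5,50,95]))
# prongs: line of bar using color pixels with plane z=.010 (mat 4 + 6)
ys,xs=np.nonzero(fm); W=np.array([pix_at_z("w1",x,y,.010) for x,y in zip(xs,ys)])[:,:2]*1000
print(cv2.minAreaRect(W.astype(np.float32)))
# handle axis by PCA in top plane .044
ys,xs=np.nonzero(hm); H=np.array([pix_at_z("w1",x,y,.044) for x,y in zip(xs,ys)])[:,:2]*1000
print(cv2.minAreaRect(H.astype(np.float32)))
print("mat", P[200,220],P[60,210], "table",P[330,250])
m=(P[...,2]>.02)&(P[...,2]<.045); sk=np.zeros(d.shape,bool); sk[235:275,165:205]=1
print("socket",P[m&sk].mean(0), (m&sk).sum())
# top view socket
P,d,img=world("top0"); r=P[210:226,192:208].reshape(-1,3); r=r[r[:,2]>.022]; print(r.mean(0),len(r))
```

```text
handle n 1440 z [0.04212378 0.04342568 0.04468661] ((616.989013671875, 183.6506805419922), (164.007568359375, 19.01305389404297), 19.963563919067383)
head z [0.00650176 0.00976797 0.01189795]
((683.9443969726562, 207.64559936523438), (37.3774299621582, 67.61529541015625), 20.270401000976562)
((582.5061645507812, 171.03488159179688), (89.11726379394531, 18.817773818969727), 20.07061195373535)
mat [0.58117977 0.21977251 0.00240767] [0.71569952 0.28048434 0.00415433] table [ 0.42986544  0.12198561 -0.00154354]
socket [0.50695272 0.24477105 0.0267674 ] 52
[0.49011743 0.22389492 0.09365277] 54
```

```bash
cat >> h.py <<'E'
from scipy.spatial.transform import Rotation as Ro
def goal(p,head,st=None):
    st=st or env.state(); R=np.array(st["tcp_rot"]).reshape(3,3); a=np.radians(head)
    G=np.array([[np.cos(a),np.sin(a),0],[np.sin(a),-np.cos(a),0],[0,0,-1]])
    dp=R.T@(np.array(p)-st["position"])*100; rv=Ro.from_matrix(R.T@G).as_rotvec()
    print("xyz cm",dp.round(2),"rot",rv.round(4)); return dp,rv
E
python3 - <<'E'
from h import *
goal((.592,.174,.06),20.1); goal((.592,.174,.013),20.1)
E
```

```text
xyz cm [-2.44 -1.71 15.89] rot [ 0.0076 -0.0012  0.0538]
xyz cm [-2.44 -1.74 20.59] rot [ 0.0076 -0.0012  0.0538]
```

Call:
arm_command(
  rows=[
    {"x":-2.44,"y":-1.71,"z":4.5,"ax":0.0076,"ay":-0.0012,"az":0.054,"jaw":-0.5},
    {"x":-2.44,"y":-1.71,"z":9,"ax":0.0076,"ay":-0.0012,"az":0.054,"jaw":-0.3},
    {"x":-2.44,"y":-1.71,"z":13,"ax":0.0076,"ay":-0.0012,"az":0.054,"jaw":-0.1},
    {"x":-2.44,"y":-1.72,"z":16,"ax":0.0076,"ay":-0.0012,"az":0.054,"jaw":-0.1},
    {"x":-2.44,"y":-1.73,"z":18.5,"ax":0.0076,"ay":-0.0012,"az":0.054,"jaw":-0.1},
    {"x":-2.44,"y":-1.74,"z":20.0,"ax":0.0076,"ay":-0.0012,"az":0.054,"jaw":-0.1},
    {"x":-2.44,"y":-1.74,"z":20.6,"ax":0.0076,"ay":-0.0012,"az":0.054,"jaw":-0.1},
    {"x":-2.44,"y":-1.74,"z":20.6,"ax":0.0076,"ay":-0.0012,"az":0.054,"jaw":-0.1},
    {"x":-2.44,"y":-1.74,"z":20.6,"ax":0.0076,"ay":-0.0012,"az":0.054,"jaw":-0.1},
  ],
  force=40,
)

```text
clock: 3.15
position: [0.5932, 0.1741, 0.0142]
tcp_rot: [[0.939, 0.344, 0.002], [0.344, -0.939, 0.001], [0.003, 0.0, -1.0]]
ft_force: [-0.0, 0.3, 0.3]
gripper_width: 0.0511
```

Run:
```python
from h import *
goal((.592,.174,.013),20.1);print(env.state()["ft_force"])
```

```text
xyz cm [-0.11 -0.04  0.12] rot [ 0.0004 -0.0025 -0.    ]
[-0.04127569  0.29227442  0.26628737]
```

Call:
arm_command(
  rows=[
    {"x":-0.1,"y":0,"z":0.1,"ax":0,"ay":-0.002,"az":0,"jaw":1},
    {"x":-0.1,"y":0,"z":0.1,"ax":0,"ay":-0.002,"az":0,"jaw":1},
    {"x":-0.1,"y":0,"z":0.1,"ax":0,"ay":-0.002,"az":0,"jaw":1},
    {"x":-0.1,"y":0,"z":0.1,"ax":0,"ay":-0.002,"az":0,"jaw":1},
    {"x":-0.1,"y":0,"z":0.1,"ax":0,"ay":-0.002,"az":0,"jaw":1},
  ],
  force=55,
)

```text
clock: 3.65
position: [0.5923, 0.1739, 0.0134]
tcp_rot: [[0.939, 0.344, 0.001], [0.344, -0.939, 0.0], [0.001, 0.0, -1.0]]
ft_force: [0.1, -0.0, 1.3]
gripper_width: 0.019
```

Run:
```python
from h import *
s=env.state();print(s["position"],s["ft_force"],s["moment"],s["gripper_width"]);print(s["joints"])
goal((.592,.174,.20),20.1)
```

```text
[0.5923217  0.17386762 0.01342954] [ 0.11246556 -0.04515981  1.29077827] [-0.00024364  0.22106761  0.02696583] 0.018984090179445794
[-34.86872671  49.79215055  28.40184479  98.30831748 -33.86206387
  40.66180346 -58.55682913]
xyz cm [-1.000e-02 -2.000e-02 -1.866e+01] rot [ 0.0003 -0.0008  0.0002]
```

Call:
arm_command(
  rows=[
    {"x":0,"y":0,"z":-1,"ax":0,"ay":0,"az":0,"jaw":1},
    {"x":0,"y":0,"z":-4,"ax":0,"ay":0,"az":0,"jaw":1},
    {"x":0,"y":0,"z":-8,"ax":0,"ay":0,"az":0,"jaw":1},
    {"x":0,"y":0,"z":-12,"ax":0,"ay":0,"az":0,"jaw":1},
    {"x":0,"y":0,"z":-16,"ax":0,"ay":0,"az":0,"jaw":1},
    {"x":0,"y":0,"z":-19,"ax":0,"ay":0,"az":0,"jaw":1},
    {"x":0,"y":0,"z":-20,"ax":0,"ay":0,"az":0,"jaw":1},
  ],
)

```text
clock: 4.35
position: [0.5936, 0.1735, 0.2173]
tcp_rot: [[0.939, 0.343, 0.007], [0.343, -0.939, 0.001], [0.007, 0.001, -1.0]]
ft_force: [1.4, -0.4, -2.5]
gripper_width: 0.0195
```

Run:
```python
from h import *
s=env.state();print(s["position"],s["ft_force"],s["moment"],s["gripper_width"])
goal((.47,-.165,.21),-7.3)
```

```text
[0.59364517 0.17353206 0.21725605] [ 1.38105088 -0.42481213 -2.54929828] [-0.05411845  0.17108368  0.037527  ] 0.019505365046118144
xyz cm [-23.25  27.55   0.59] rot [-0.0007 -0.007   0.478 ]
```

Call:
arm_command(
  rows=[
    {"x":-2,"y":2.5,"z":0,"ax":0,"ay":-0.003,"az":0.05,"jaw":1},
    {"x":-5,"y":6,"z":0,"ax":0,"ay":-0.007,"az":0.12,"jaw":1},
    {"x":-8,"y":9.5,"z":0.1,"ax":0,"ay":-0.007,"az":0.18,"jaw":1},
    {"x":-11,"y":13,"z":0.2,"ax":0,"ay":-0.007,"az":0.25,"jaw":1},
    {"x":-14,"y":16.5,"z":0.3,"ax":0,"ay":-0.007,"az":0.32,"jaw":1},
    {"x":-17,"y":20,"z":0.4,"ax":0,"ay":-0.007,"az":0.38,"jaw":1},
    {"x":-20,"y":23.5,"z":0.5,"ax":0,"ay":-0.007,"az":0.44,"jaw":1},
    {"x":-22.5,"y":26.5,"z":0.6,"ax":0,"ay":-0.007,"az":0.47,"jaw":1},
    {"x":-23.2,"y":27.5,"z":0.6,"ax":0,"ay":-0.007,"az":0.478,"jaw":1},
    {"x":-23.2,"y":27.5,"z":0.6,"ax":0,"ay":-0.007,"az":0.478,"jaw":1},
    {"x":-23.2,"y":27.5,"z":0.6,"ax":0,"ay":-0.007,"az":0.478,"jaw":1},
  ],
)

```text
clock: 5.45
position: [0.4705, -0.1625, 0.2091]
tcp_rot: [[0.992, -0.125, -0.002], [-0.125, -0.992, 0.003], [-0.002, -0.003, -1.0]]
ft_force: [-0.1, 0.6, -2.4]
gripper_width: 0.0197
```

Run:
```python
from h import *
shot("wrist","w2");shot("top","top2"); s=env.state(); print(s["position"],s["tcp_rot"],s["ft_force"])
i=cv2.imread("pics/w2.png"); cv2.imwrite("pics/w2b.png",cv2.resize(i,None,fx=1.4,fy=1.4,interpolation=cv2.INTER_CUBIC))
i=cv2.imread("pics/top2.png")[110:240,300:430]; cv2.imwrite("pics/t2b.png",cv2.resize(i,None,fx=4.5,fy=4.5,interpolation=cv2.INTER_CUBIC))
```

```text
[ 0.47098625 -0.16195145  0.20925918] [[ 0.9924266  -0.12283397 -0.00111937]
 [-0.12283116 -0.9924249   0.00230525]
 [-0.00139405 -0.0021503  -0.99999672]] [ 0.18277074  0.21890138 -2.26666088]
```

View pics/w2b.png

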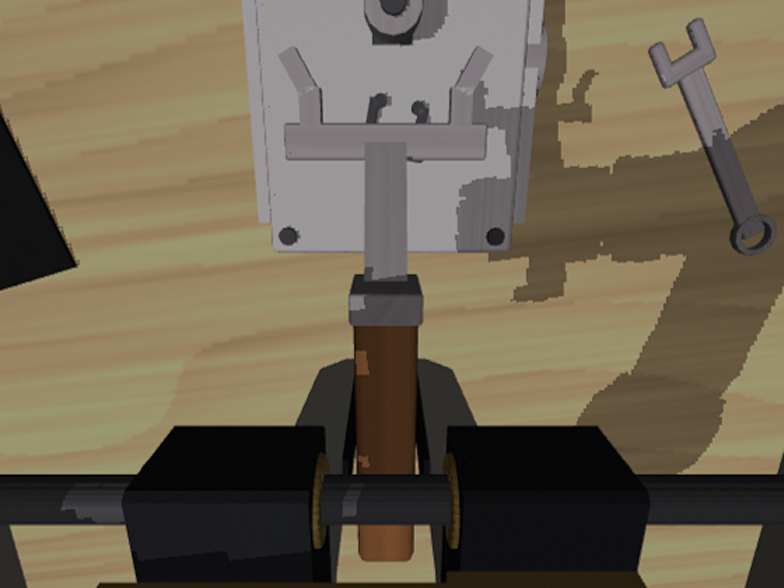

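View pics/t2b.png

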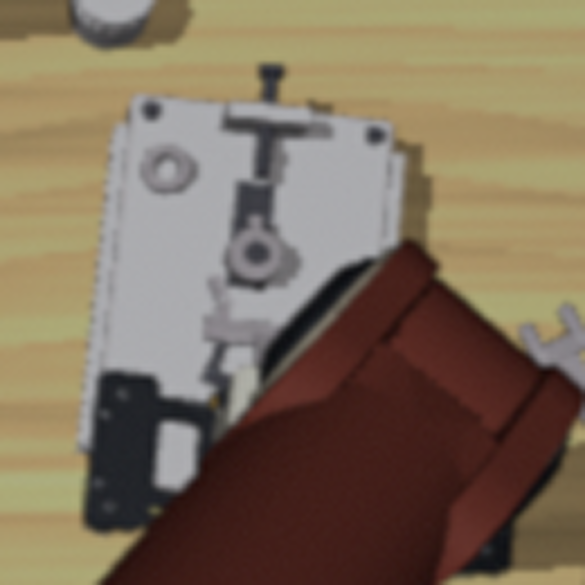

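The fork bar hides most of the clip: its lips show at (380,100) and (418,107) in the enlarged wrist view. I'll shift sideways to see all of it.

Call:
arm_command(
  rows=[
    {"x":0,"y":-3,"z":0,"ax":0,"ay":0,"az":0,"jaw":1},
    {"x":0,"y":-6,"z":0,"ax":0,"ay":0,"az":0,"jaw":1},
    {"x":0,"y":-8,"z":0,"ax":0,"ay":0,"az":0,"jaw":1},
    {"x":0,"y":-8,"z":0,"ax":0,"ay":0,"az":0,"jaw":1},
    {"x":0,"y":-8,"z":0,"ax":0,"ay":0,"az":0,"jaw":1},
  ],
)

```text
clock: 6.05
position: [0.4811, -0.0813, 0.2093]
tcp_rot: [[0.993, -0.119, -0.001], [-0.119, -0.993, 0.002], [-0.002, -0.002, -1.0]]
ft_force: [-1.0, 0.0, -2.9]
gripper_width: 0.02
```

Run:
```python
from h import *
shot("wrist","w3"); s=env.state(); print(s["position"],s["tcp_rot"],s["ft_force"])
i=cv2.imread("pics/w3.png")[0:200,200:467]; cv2.imwrite("pics/w3b.png",cv2.resize(i,None,fx=3,fy=3,interpolation=cv2.INTER_CUBIC))
i=cv2.imread("pics/top0.png")[150:210,320:390]; cv2.imwrite("pics/t0c.png",cv2.resize(i,None,fx=8,fy=8,interpolation=cv2.INTER_CUBIC))
```

```text
[ 0.48090515 -0.08254461  0.20945181] [[ 0.99256248 -0.1217318  -0.00104988]
 [-0.12173017 -0.9925621   0.00149458]
 [-0.001224   -0.00135566 -0.99999833]] [-0.23125827  0.09484495 -2.47599436]
```

View pics/w3b.png

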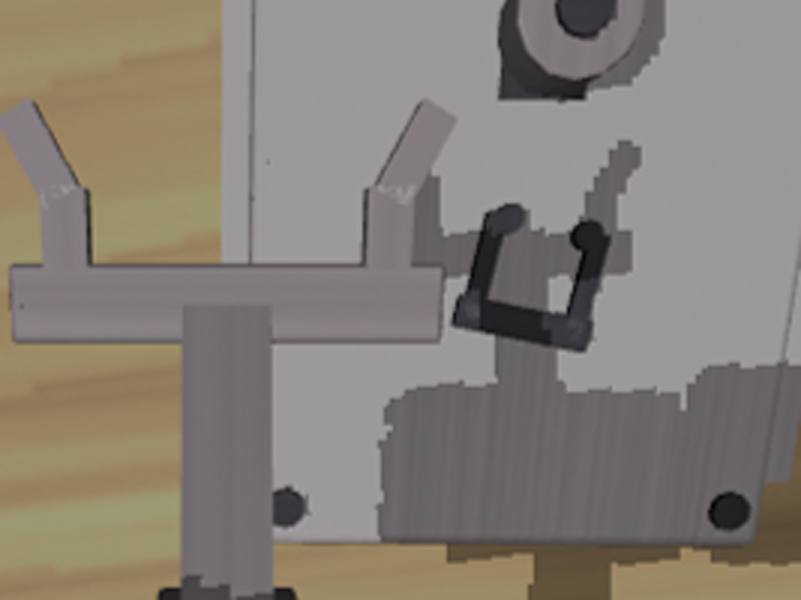

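View pics/t0c.png

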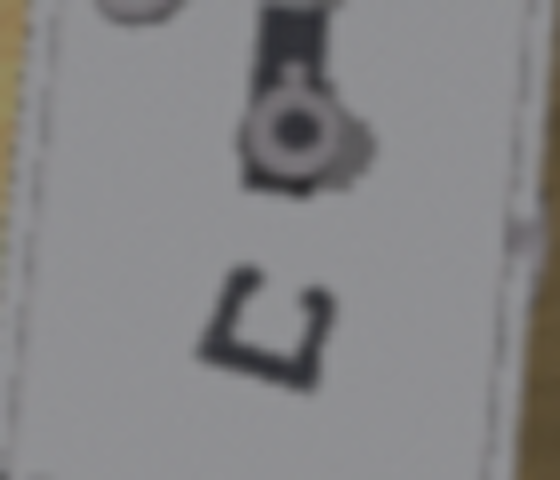

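Run:
```python
from h import *
P,d,img=world("w3")
fr=lambda u,v:(200+u/3,v/3)
def at(u,v,z): return pix_at_z("w3",*fr(u,v),z)[:2]*1000
# clip bar corners at top plane
for n,(u,v) in dict(bl=(453,322),br=(585,350),ml=(462,296),mr=(592,322),lipL=(510,217),lipR=(588,236)).items(): print(n,at(u,v,.065).round(1))
m=(img.max(-1)<75); s=np.zeros_like(m); s[60:120,348:405]=1; m&=s
n,l,st,ce=cv2.connectedComponentsWithStats(m.astype(np.uint8)); i=1+np.argmax(st[1:,4]); print(st[i])
ys,xs=np.nonzero(l==i); W=np.array([pix_at_z("w3",x,y,.065) for x,y in zip(xs,ys)])[:,:2]*1000
print("clip rect",cv2.minAreaRect(W.astype(np.float32)))
print("deck z",np.median(P[130:160,340:420,2]), P[150,300])
# case outline right/left edges & axle: bolts
for n,(u,v) in dict(boltL=(286,507),boltR=(730,510)).items(): print(n,at(u,v,.064).round(1))
# fork from wrist: face edge, prong
for n,(u,v) in dict(faceL=(90,266),faceR=(362,266),pL=(90,200),pR=(365,195)).items():
    x,y=map(round,fr(u,v)); print(n,P[y+2,x].round(4))
# axle in top0: cap centre; 
P,d,img=world("top0")
u,v=320+296/8,150+130/8
for z in(.089,.093): print("axle",pix_at_z("top0",u,v,z))
for t in ["clip","axle_mid","axle","fork_face"]:
    T=T_wc("wrist")
    for r in env.search_frame("wrist",t)[:1]: print(t,r["score"],(T[:3,:3]@r["point"]+T[:3,3]).round(4))
s=env.state(); print(s["position"])
```

```text
bl [ 557.3 -155.3]
br [ 545.  -192.7]
ml [ 564.1 -158.2]
mr [ 552.6 -194.8]
lipL [ 583.4 -172.6]
lipR [ 575.8 -194.1]
[ 351   68   53   49 1059]
clip rect ((567.0283203125, -178.42782592773438), (39.846824645996094, 34.892433166503906), 72.78915405273438)
deck z 0.059599171026833625 [ 0.52584237 -0.10836431  0.0602152 ]
boltL [ 509.8 -102.3]
boltR [ 492.8 -236. ]
faceL [ 0.5747 -0.0706  0.2042]
faceR [ 0.5696 -0.1128  0.2052]
pL [ 0.6075 -0.0493 -0.0009]
pR [ 0.58   -0.1143  0.2031]
axle [ 0.62623509 -0.18894703  0.089     ]
axle [ 0.62529892 -0.18826874  0.093     ]
clip 0.94 [ 0.5621 -0.1764  0.0641]
axle_mid 0.6 [ 0.6166 -0.1862  0.0895]
axle 0.55 [ 0.6215 -0.1836  0.0891]
fork_face 0.82 [ 0.5249 -0.0902  0.2227]
[ 0.48067309 -0.08356207  0.20958674]
```

```bash
cat >> h.py <<'E'
AX=np.array([.6265,-.1889]); CH=-7.25
def rel(p):
    a=np.radians(CH); u=np.array([np.cos(a),np.sin(a)]); v=np.array([-np.sin(a),np.cos(a)]); d=(np.array(p)[:2]-AX)*1000
    return np.array([d@u,d@v]).round(1)
def fromrel(x,y):
    a=np.radians(CH); u=np.array([np.cos(a),np.sin(a)]); v=np.array([-np.sin(a),np.cos(a)]); return AX+(x*u+y*v)/1000
E
python3 - <<'E'
from h import *
print("bearing",rel(pix_at_z("top0",337.3,147.6,.069)))
print("axle wrist",rel(pix_at_z("w3",200+584/3,8/3,.093)))
print("clip",rel((.5713,-.1797)))
c=np.array([.5713,-.1797]); a=np.radians(-17.2); p=c-.147*np.array([np.cos(a),np.sin(a)]); print(p)
goal((*p,.16),-17.2); goal((*p,.0715),-17.2)
E
```

```text
bearing [50.  54.8]
axle wrist [-0.8  4.2]
clip [-55.9   2.2]
[ 0.43087408 -0.13623092]
xyz cm [-4.28  5.86  4.95] rot [-0.0017  0.0012  0.1752]
xyz cm [-4.27  5.87 13.8 ] rot [-0.0017  0.0012  0.1752]
```

Run:
```python
from h import *
g=lambda u,v,z:rel(pix_at_z("top0",320+u/8-.5,150+v/8-.5,z))
for n,(u,v) in dict(bl=(197,353),br=(312,392),lipL=(250,270),lipR=(318,295)).items(): print(n,g(u,v,.065))
print("axle cap",g(296,130,.093))
img=np.load("pics/top0.npz")["img"]; g0=img.max(-1); s=np.zeros(g0.shape,bool); s[180:202,342:364]=1
m=s&(g0<100); ys,xs=np.nonzero(m); W=np.array([pix_at_z("top0",x,y,.065) for x,y in zip(xs,ys)])[:,:2]*1000
r=cv2.minAreaRect(W.astype(np.float32)); print(r,rel(np.array(r[0])/1000))
# wrist bolts vs nominal; axle cap circle in w3; deck edges
P,d,img=world("w3")
print("boltmid wrist",rel((.5013,-.16915)))
# axle head points in wrist depth
m=(P[...,2]>.085)&(P[...,2]<.097)&(P[...,0]>.58)&(P[...,1]<-.15); q=P[m]; print("head pts",len(q),q.min(0),q.max(0))
P,d,_=world("top0"); m=(P[...,2]>.082)&(P[...,2]<.1)&(P[...,0]>.6)&(P[...,0]<.65)&(P[...,1]<-.16)&(P[...,1]>-.22); q=P[m]; print(len(q),rel(q.mean(0)))
for z,nm in((.064,"bolts top"),):
    for u,v in((170+512/3.3-.5,100+371/3.3-.5),(170+681/3.3-.5,100+391/3.3-.5),(170+540/3.3-.5,100+114/3.3-.5),(170+704/3.3-.5,100+132/3.3-.5)): print(nm,rel(pix_at_z("top0",u,v,z)))
```

```text
bl [-72.6  23.4]
br [-81.2 -15.9]
lipL [-42.5   8.6]
lipR [-48.3 -14.7]
axle cap [-0.1  1.9]
((565.1205444335938, -180.5888214111328), (38.53162384033203, 34.327537536621094), 74.52383422851562) [-61.9   0.5]
boltmid wrist [-126.7    3.8]
head pts 973 [ 0.61169209 -0.2004773   0.0851135 ] [ 0.63091338 -0.16930559  0.09447165]
118 [-0.   2.7]
bolts top [-127.7   69.5]
bolts top [-127.6  -66.4]
bolts top [88.1 69.6]
bolts top [ 88.3 -65.8]
```

```bash
sed -i 's/^AX=.*/AX=np.array([.6268,-.1869]); CH=-7.25/' h.py
python3 - <<'E'
from h import *
c=fromrel(-56.6,-2.0); a=np.radians(-17); p=c-.147*np.array([np.cos(a),np.sin(a)]); print(c,p)
goal((*p,.12),-17); goal((*p,.072),-17)
E
```

```text
[ 0.57040012 -0.18174115] [ 0.42982332 -0.13876251]
xyz cm [-4.35  6.13  8.95] rot [-0.0017  0.0012  0.1717]
xyz cm [-4.34  6.14 13.75] rot [-0.0017  0.0012  0.1717]
```

Call:
arm_command(
  rows=[
    {"x":-2,"y":2,"z":1,"ax":0,"ay":0,"az":0.08,"jaw":1},
    {"x":-4,"y":4.5,"z":3,"ax":-0.0017,"ay":0.0012,"az":0.15,"jaw":1},
    {"x":-4.34,"y":6.14,"z":6,"ax":-0.0017,"ay":0.0012,"az":0.1717,"jaw":1},
    {"x":-4.34,"y":6.14,"z":9,"ax":-0.0017,"ay":0.0012,"az":0.1717,"jaw":1},
    {"x":-4.34,"y":6.14,"z":11.5,"ax":-0.0017,"ay":0.0012,"az":0.1717,"jaw":1},
    {"x":-4.34,"y":6.14,"z":12.5,"ax":-0.0017,"ay":0.0012,"az":0.1717,"jaw":1},
    {"x":-4.34,"y":6.14,"z":12.5,"ax":-0.0017,"ay":0.0012,"az":0.1717,"jaw":1},
    {"x":-4.34,"y":6.14,"z":12.5,"ax":-0.0017,"ay":0.0012,"az":0.1717,"jaw":1},
  ],
)

```text
clock: 7.1
position: [0.4306, -0.1396, 0.0853]
tcp_rot: [[0.956, -0.293, 0.002], [-0.293, -0.956, -0.001], [0.002, 0.0, -1.0]]
ft_force: [0.1, 0.3, -2.5]
gripper_width: 0.0195
```

Run:
```python
from h import *
shot("wrist","w4"); s=env.state(); print(s["position"],s["ft_force"],s["joints"])
i=cv2.imread("pics/w4.png"); cv2.imwrite("pics/w4b.png",cv2.resize(i,None,fx=1.4,fy=1.4,interpolation=cv2.INTER_CUBIC))
P,d,_=world("w4"); 
c=fromrel(-56.6,-2.0); a=np.radians(-17); p=c-.147*np.array([np.cos(a),np.sin(a)])
goal((*p,.072),-17)
```

```text
[ 0.43082621 -0.13952595  0.08557288] [ 0.38746052  0.12335107 -3.14801115] [-10.57895927  35.1626843   38.65521201 122.4641004  -38.87650615
  34.96251424 -51.00280528]
xyz cm [-0.12 -0.04  1.36] rot [ 0.0003 -0.0026 -0.    ]
```

View pics/w4b.png

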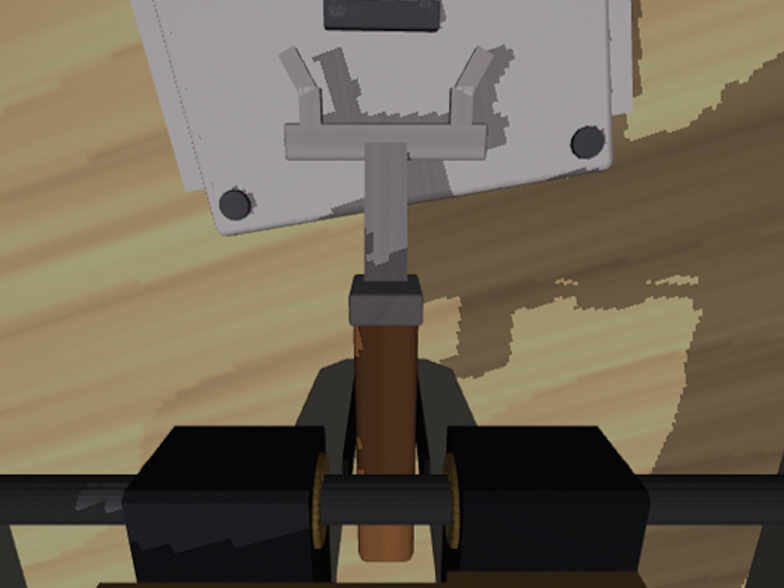

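Fork and clip bar are in line: the bar spans (324–440, 0–30) and the fork's centre is at x≈386. Next I lower the fork to the deck.

Call:
arm_command(
  rows=[
    {"x":0,"y":0,"z":0.7,"ax":0,"ay":-0.0026,"az":0,"jaw":1},
    {"x":0,"y":0,"z":1.2,"ax":0,"ay":-0.0026,"az":0,"jaw":1},
    {"x":0,"y":0,"z":1.36,"ax":0,"ay":-0.0026,"az":0,"jaw":1},
    {"x":0,"y":0,"z":1.36,"ax":0,"ay":-0.0026,"az":0,"jaw":1},
    {"x":0,"y":0,"z":1.36,"ax":0,"ay":-0.0026,"az":0,"jaw":1},
  ],
)

```text
clock: 7.65
position: [0.4309, -0.1395, 0.072]
tcp_rot: [[0.956, -0.292, -0.0], [-0.292, -0.956, -0.0], [-0.0, 0.0, -1.0]]
ft_force: [1.1, -0.7, -2.2]
gripper_width: 0.0195
```

Run:
```python
from h import *
s=env.state(); print(s["position"],s["ft_force"],s["moment"])
c=fromrel(-56.6,-2.0); a=np.radians(-17); p=c-.121*np.array([np.cos(a),np.sin(a)])
goal((*p,.071),-17)
shot("wrist","w5"); P,d,_=world("w5"); print(P[104,220],P[104,330],P[130,150])
```

```text
[ 0.43087132 -0.13953115  0.07198715] [ 1.10033271 -0.68622197 -2.17873069] [0.03054821 0.14803467 0.01742716]
xyz cm [ 2.48 -0.04  0.1 ] rot [ 0.0003  0.     -0.0001]
[ 0.52071843 -0.1389542   0.06711061] [ 0.5054648  -0.18874774  0.06664103] [ 0.51971918 -0.09998209  0.05985433]
```

View pics/w5.png

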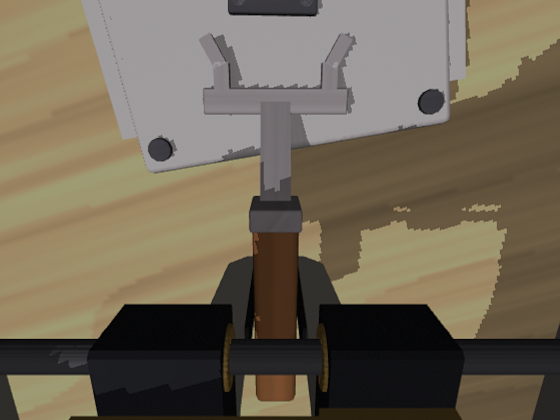

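Call:
arm_command(
  rows=[
    {"x":0.4,"y":-0.08,"z":0.05,"ax":0,"ay":0,"az":0,"jaw":1},
    {"x":0.9,"y":-0.16,"z":0.05,"ax":0,"ay":0,"az":0,"jaw":1},
    {"x":1.3,"y":-0.16,"z":0.05,"ax":0,"ay":0,"az":0,"jaw":1},
    {"x":1.7,"y":-0.16,"z":0.05,"ax":0,"ay":0,"az":0,"jaw":1},
    {"x":2.1,"y":-0.16,"z":0.05,"ax":0,"ay":0,"az":0,"jaw":1},
    {"x":2.3,"y":-0.16,"z":0.05,"ax":0,"ay":0,"az":0,"jaw":1},
    {"x":2.3,"y":-0.16,"z":0.05,"ax":0,"ay":0,"az":0,"jaw":1},
  ],
)

```text
clock: 8.4
position: [0.4537, -0.1449, 0.0715]
tcp_rot: [[0.956, -0.292, 0.0], [-0.292, -0.956, -0.001], [0.0, 0.001, -1.0]]
ft_force: [0.4, -0.7, -2.6]
gripper_width: 0.0198
```

Run:
```python
from h import *
s=env.state(); print(s["position"],s["ft_force"],s["moment"])
shot("wrist","w6"); i=cv2.imread("pics/w6.png")[0:140,160:400]; cv2.imwrite("pics/w6b.png",cv2.resize(i,None,fx=3.3,fy=3.3,interpolation=cv2.INTER_CUBIC))
```

```text
[ 0.45368135 -0.14493124  0.07149408] [ 0.44714297 -0.72035756 -2.64138887] [ 0.02034194  0.21732491 -0.00782537]
```

View pics/w6b.png

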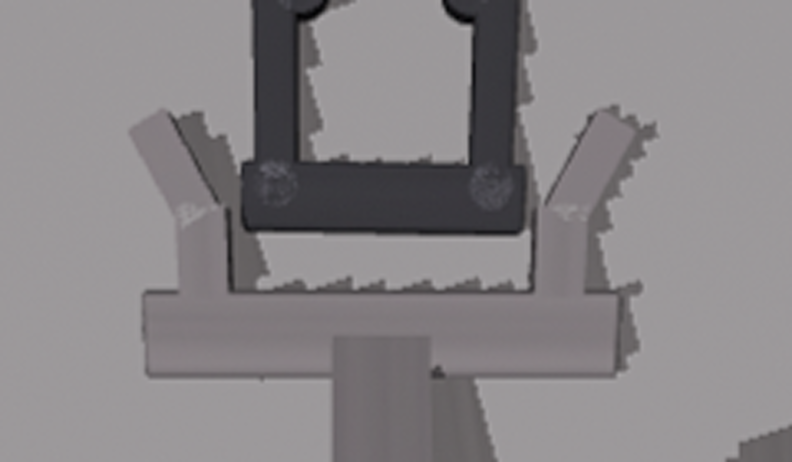

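```bash
cat >> h.py <<'E'
D=None
def way(x,y,h,D,z=.0715):
    """TCP goal so that the seated clip origin is at rel (x,y), fork heading h"""
    c=fromrel(x,y); a=np.radians(h); p=c-(D+22)/1000*np.array([np.cos(a),np.sin(a)]); return goal((*p,z),h)
E
python3 - <<'E'
from h import *
s=env.state(); c=fromrel(-56.6,-2.0); d=(c-s["position"][:2])*1000; a=np.radians(-17)
x=d@[np.cos(a),np.sin(a)]; y=d@[-np.sin(a),np.cos(a)]; print("clip origin in tool",x,y,"D=",x-30.3)
for D in (95,):
  for w in [(-56.6,-2,-17),(-52,-1.8,-14.5),(-47,-1.5,-12),(-42,-1,-9.5),(-37,-.5,-7.25),(-32,0,-7.25),(-29,0,-7.25)]: way(*w,D)
E
```

```text
clip origin in tool 122.723452021508 -1.093031918042686 D= 92.423452021508
xyz cm [ 0.57  0.11 -0.  ] rot [ 0.0004  0.0001 -0.0001]
xyz cm [ 1.03  0.52 -0.  ] rot [ 0.0004  0.0001 -0.0438]
xyz cm [ 1.55  0.92 -0.  ] rot [ 0.0004  0.0001 -0.0874]
xyz cm [ 2.09  1.29 -0.  ] rot [ 4.00e-04  1.00e-04 -1.31e-01]
xyz cm [ 2.65  1.61 -0.  ] rot [ 4.000e-04  1.000e-04 -1.703e-01]
xyz cm [ 3.13  1.48 -0.  ] rot [ 4.000e-04  1.000e-04 -1.703e-01]
xyz cm [ 3.43  1.43 -0.  ] rot [ 4.000e-04  1.000e-04 -1.703e-01]
```

Run:
```python
from h import *
for w in [(-57,-1.3,-17),(-52,-1.1,-14.5),(-47,-.8,-12),(-42,-.5,-9.5),(-37,-.2,-7.25),(-33,0,-7.25)]: way(*w,93)
```

```text
xyz cm [ 0.72  0.05 -0.  ] rot [ 0.0004  0.0001 -0.0001]
xyz cm [ 1.22  0.44 -0.  ] rot [ 0.0004  0.0001 -0.0438]
xyz cm [ 1.74  0.83 -0.  ] rot [ 0.0004  0.0001 -0.0874]
xyz cm [ 2.28  1.21 -0.  ] rot [ 4.00e-04  1.00e-04 -1.31e-01]
xyz cm [ 2.84  1.55 -0.  ] rot [ 4.000e-04  1.000e-04 -1.703e-01]
xyz cm [ 3.23  1.46 -0.  ] rot [ 4.000e-04  1.000e-04 -1.703e-01]
```

Call:
arm_command(
  rows=[
    {"x":0.4,"y":0.04,"z":0,"ax":0,"ay":0,"az":0,"jaw":1},
    {"x":0.8,"y":0.05,"z":0,"ax":0,"ay":0,"az":0,"jaw":1},
    {"x":1.0,"y":0.25,"z":0,"ax":0,"ay":0,"az":-0.022,"jaw":1},
    {"x":1.22,"y":0.44,"z":0,"ax":0,"ay":0,"az":-0.0438,"jaw":1},
    {"x":1.48,"y":0.63,"z":0,"ax":0,"ay":0,"az":-0.0655,"jaw":1},
    {"x":1.74,"y":0.83,"z":0,"ax":0,"ay":0,"az":-0.0874,"jaw":1},
    {"x":2.0,"y":1.02,"z":0,"ax":0,"ay":0,"az":-0.109,"jaw":1},
    {"x":2.28,"y":1.21,"z":0,"ax":0,"ay":0,"az":-0.131,"jaw":1},
    {"x":2.56,"y":1.38,"z":0,"ax":0,"ay":0,"az":-0.15,"jaw":1},
    {"x":2.84,"y":1.55,"z":0,"ax":0,"ay":0,"az":-0.1703,"jaw":1},
    {"x":2.84,"y":1.55,"z":0,"ax":0,"ay":0,"az":-0.1703,"jaw":1},
  ],
)

```text
clock: 9.55
position: [0.4765, -0.1685, 0.0716]
tcp_rot: [[0.992, -0.126, 0.001], [-0.126, -0.992, -0.001], [0.001, 0.001, -1.0]]
ft_force: [0.7, -0.2, -2.8]
gripper_width: 0.0197
```

Run:
```python
from h import *
s=env.state(); print(s["position"],s["ft_force"],s["moment"])
shot("wrist","w7"); i=cv2.imread("pics/w7.png")[0:160,150:420]; cv2.imwrite("pics/w7b.png",cv2.resize(i,None,fx=2.9,fy=2.9,interpolation=cv2.INTER_CUBIC))
way(-37,-.2,-7.25,93)
```

```text
[ 0.47645847 -0.16849506  0.07156195] [ 0.69826992 -0.21065761 -2.82623696] [0.05369888 0.17744272 0.00876151]
xyz cm [-0.02 -0.02  0.  ] rot [ 0.0005 -0.0002 -0.    ]
```

View pics/w7b.png

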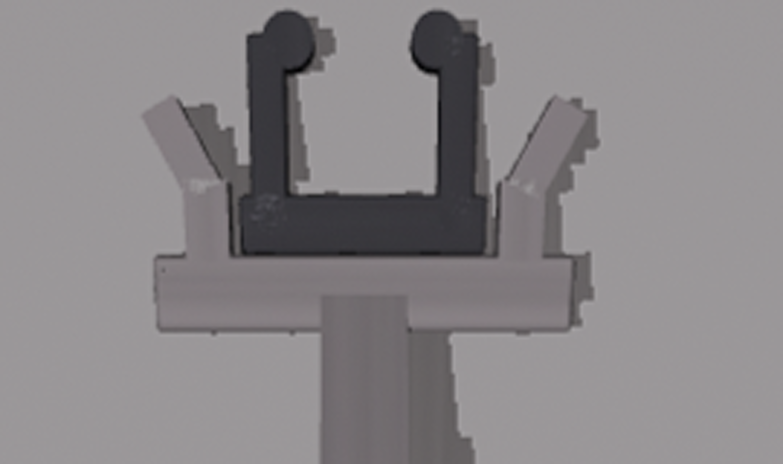

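The clip is seated squarely between the prongs. I'll push straight on and check where the axle is.

Call:
arm_command(
  rows=[
    {"x":0.4,"y":-0.02,"z":0,"ax":0,"ay":0,"az":0,"jaw":1},
    {"x":0.8,"y":-0.02,"z":0,"ax":0,"ay":0,"az":0,"jaw":1},
    {"x":1.1,"y":-0.02,"z":0,"ax":0,"ay":0,"az":0,"jaw":1},
    {"x":1.2,"y":-0.02,"z":0,"ax":0,"ay":0,"az":0,"jaw":1},
  ],
)

```text
clock: 10.0
position: [0.4887, -0.1694, 0.0715]
tcp_rot: [[0.992, -0.126, 0.0], [-0.126, -0.992, -0.001], [0.001, 0.001, -1.0]]
ft_force: [-0.5, -0.6, -2.6]
gripper_width: 0.0195
```

Run:
```python
from h import *
s=env.state(); print(s["position"],s["ft_force"],s["moment"])
shot("wrist","w8"); i=cv2.imread("pics/w8.png")[0:160,150:420]; cv2.imwrite("pics/w8b.png",cv2.resize(i,None,fx=2.9,fy=2.9,interpolation=cv2.INTER_CUBIC))
for x in(-25,-22,-20):way(x,0,-7.25,93)
```

```text
[ 0.48872129 -0.16941784  0.07148686] [-0.5119388  -0.64681114 -2.59643242] [ 0.05194767  0.26996548 -0.04400705]
xyz cm [-0.08 -0.01 -0.  ] rot [ 0.0006 -0.0005  0.0005]
xyz cm [ 0.22 -0.01 -0.  ] rot [ 0.0006 -0.0005  0.0005]
xyz cm [ 0.42 -0.01 -0.  ] rot [ 0.0006 -0.0005  0.0005]
```

View pics/w8b.png

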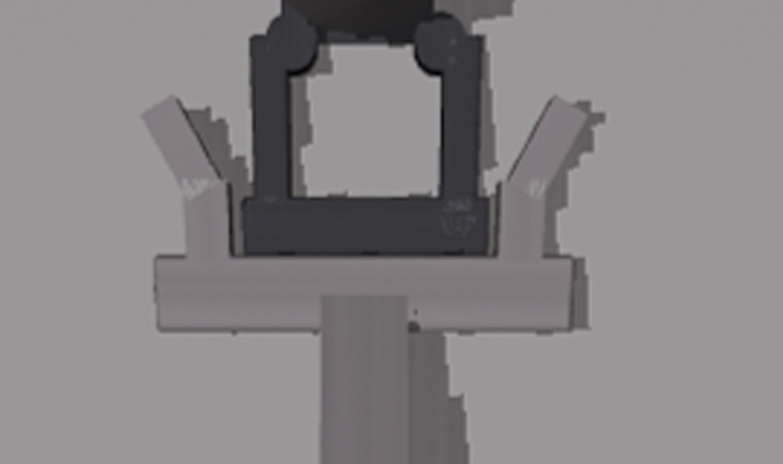

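Call:
arm_command(
  rows=[
    {"x":0.2,"y":-0.03,"z":0,"ax":0,"ay":0,"az":0,"jaw":1},
    {"x":0.4,"y":-0.06,"z":0,"ax":0,"ay":0,"az":0,"jaw":1},
    {"x":0.6,"y":-0.06,"z":0,"ax":0,"ay":0,"az":0,"jaw":1},
    {"x":0.6,"y":-0.06,"z":0,"ax":0,"ay":0,"az":0,"jaw":1},
  ],
)

```text
clock: 10.45
position: [0.4948, -0.1695, 0.0714]
tcp_rot: [[0.992, -0.125, 0.0], [-0.125, -0.992, -0.001], [0.0, 0.001, -1.0]]
ft_force: [-0.0, -0.2, -2.0]
gripper_width: 0.0195
```

Run:
```python
from h import *
s=env.state(); print(s["position"],s["ft_force"],s["moment"])
shot("wrist","w9"); i=cv2.imread("pics/w9.png")[0:160,150:420]; cv2.imwrite("pics/w9b.png",cv2.resize(i,None,fx=2.9,fy=2.9,interpolation=cv2.INTER_CUBIC))
way(-18,0,-7.25,93)
```

```text
[ 0.49482507 -0.16949272  0.07140338] [-0.00856158 -0.21636717 -1.95500085] [ 0.05678629  0.1917157  -0.03606952]
xyz cm [ 0.01  0.05 -0.01] rot [ 0.0007 -0.0006  0.0006]
```

View pics/w9b.png

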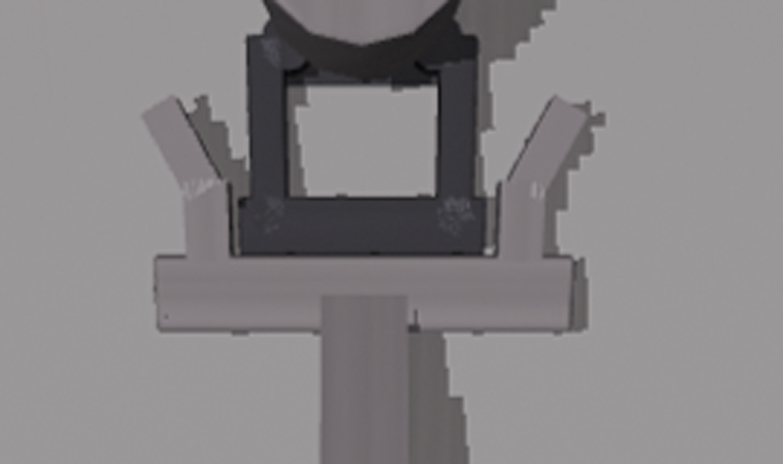

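The axle head is centred at x≈362 and the clip at x≈362, so they are laterally aligned. I'll continue in small steps and watch the force.

Call:
arm_command(
  rows=[
    {"x":0.2,"y":0,"z":0,"ax":0,"ay":0,"az":0,"jaw":1},
    {"x":0.4,"y":0,"z":0,"ax":0,"ay":0,"az":0,"jaw":1},
    {"x":0.4,"y":0,"z":0,"ax":0,"ay":0,"az":0,"jaw":1},
  ],
)

```text
clock: 10.8
position: [0.4974, -0.1698, 0.071]
tcp_rot: [[0.992, -0.126, -0.002], [-0.126, -0.992, 0.0], [-0.002, -0.0, -1.0]]
ft_force: [-4.1, -0.1, -2.9]
gripper_width: 0.0197
```

Call:
arm_command(
  rows=[
    {"x":0.2,"y":0,"z":0,"ax":0,"ay":0,"az":0,"jaw":1},
    {"x":0.4,"y":0,"z":0,"ax":0,"ay":0,"az":0,"jaw":1},
    {"x":0.4,"y":0,"z":0,"ax":0,"ay":0,"az":0,"jaw":1},
  ],
)

```text
clock: 11.1
position: [0.5013, -0.1702, 0.0707]
tcp_rot: [[0.992, -0.126, -0.003], [-0.126, -0.992, 0.0], [-0.003, -0.0, -1.0]]
ft_force: [-4.2, 0.4, -2.5]
gripper_width: 0.0194
```

Call:
arm_command(
  rows=[
    {"x":0.2,"y":0,"z":-0.05,"ax":0,"ay":0.003,"az":0,"jaw":1},
    {"x":0.4,"y":0,"z":-0.05,"ax":0,"ay":0.003,"az":0,"jaw":1},
    {"x":0.4,"y":0,"z":-0.05,"ax":0,"ay":0.003,"az":0,"jaw":1},
  ],
)

```text
clock: 11.4
position: [0.5054, -0.1707, 0.0711]
tcp_rot: [[0.992, -0.126, -0.0], [-0.126, -0.992, -0.0], [-0.0, 0.0, -1.0]]
ft_force: [-3.1, 0.3, -2.5]
gripper_width: 0.0198
```

Call:
arm_command(
  rows=[
    {"x":0.2,"y":0,"z":0,"ax":0,"ay":0,"az":0,"jaw":1},
    {"x":0.4,"y":0,"z":0,"ax":0,"ay":0,"az":0,"jaw":1},
    {"x":0.4,"y":0,"z":0,"ax":0,"ay":0,"az":0,"jaw":1},
  ],
)

```text
clock: 11.7
position: [0.5097, -0.1713, 0.0711]
tcp_rot: [[0.992, -0.125, 0.0], [-0.125, -0.992, -0.0], [0.0, 0.0, -1.0]]
ft_force: [-3.9, 0.6, -3.2]
gripper_width: 0.0198
```

Call:
arm_command(
  rows=[
    {"x":0.2,"y":0,"z":0,"ax":0,"ay":0,"az":0,"jaw":1},
    {"x":0.4,"y":0,"z":0,"ax":0,"ay":0,"az":0,"jaw":1},
    {"x":0.4,"y":0,"z":0,"ax":0,"ay":0,"az":0,"jaw":1},
  ],
)

```text
clock: 12.0
position: [0.5139, -0.1718, 0.071]
tcp_rot: [[0.992, -0.125, 0.0], [-0.125, -0.992, -0.0], [0.0, 0.0, -1.0]]
ft_force: [-3.8, 0.2, -3.2]
gripper_width: 0.0195
```

Call:
arm_command(
  rows=[
    {"x":0.2,"y":0,"z":0,"ax":0,"ay":0,"az":0,"jaw":1},
    {"x":0.4,"y":0,"z":0,"ax":0,"ay":0,"az":0,"jaw":1},
    {"x":0.4,"y":0,"z":0,"ax":0,"ay":0,"az":0,"jaw":1},
  ],
)

```text
clock: 12.3
position: [0.5178, -0.1723, 0.071]
tcp_rot: [[0.992, -0.125, -0.0], [-0.125, -0.992, -0.0], [0.0, 0.0, -1.0]]
ft_force: [-4.8, 0.3, -2.6]
gripper_width: 0.0195
```

Run:
```python
from h import *
s=env.state(); print(s["position"],s["ft_force"],s["moment"])
shot("wrist","w10"); i=cv2.imread("pics/w10.png")[0:160,150:420]; cv2.imwrite("pics/w10b.png",cv2.resize(i,None,fx=2.9,fy=2.9,interpolation=cv2.INTER_CUBIC))
way(0,0,-7.25,93)
```

```text
[ 0.51780774 -0.17226644  0.07097197] [-4.80443788  0.33154125 -2.59183139] [ 0.10866314  1.36638765 -0.09742512]
xyz cm [-0.5   0.07 -0.05] rot [ 0.0002 -0.0002  0.0009]
```

View pics/w10b.png

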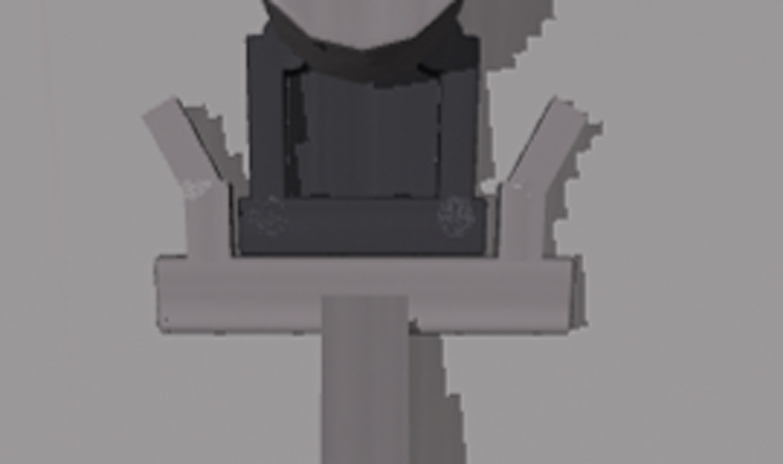

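The axle has given way about 20 mm. The clip is still in front of it and stays aligned.

Call:
arm_command(
  rows=[
    {"x":0.2,"y":0,"z":0,"ax":0,"ay":0,"az":0,"jaw":1},
    {"x":0.4,"y":0,"z":0,"ax":0,"ay":0,"az":0,"jaw":1},
    {"x":0.4,"y":0,"z":0,"ax":0,"ay":0,"az":0,"jaw":1},
  ],
)

```text
clock: 12.65
position: [0.5214, -0.1727, 0.0709]
tcp_rot: [[0.992, -0.125, -0.001], [-0.125, -0.992, 0.0], [-0.001, 0.0, -1.0]]
ft_force: [-5.1, 0.1, -3.5]
gripper_width: 0.0196
```

Call:
arm_command(
  rows=[
    {"x":0.2,"y":0,"z":0,"ax":0,"ay":0,"az":0,"jaw":1},
    {"x":0.4,"y":0,"z":0,"ax":0,"ay":0,"az":0,"jaw":1},
    {"x":0.4,"y":0,"z":0,"ax":0,"ay":0,"az":0,"jaw":1},
  ],
)

```text
clock: 12.95
position: [0.524, -0.173, 0.0707]
tcp_rot: [[0.992, -0.126, -0.003], [-0.126, -0.992, 0.001], [-0.003, -0.001, -1.0]]
ft_force: [-5.2, 0.8, -3.0]
gripper_width: 0.0197
```

Call:
arm_command(
  rows=[
    {"x":0.15,"y":0,"z":-0.03,"ax":0,"ay":0.003,"az":0,"jaw":1},
    {"x":0.3,"y":0,"z":-0.03,"ax":0,"ay":0.003,"az":0,"jaw":1},
    {"x":0.3,"y":0,"z":-0.03,"ax":0,"ay":0.003,"az":0,"jaw":1},
  ],
)

```text
clock: 13.25
position: [0.5256, -0.1732, 0.0707]
tcp_rot: [[0.992, -0.126, -0.003], [-0.126, -0.992, 0.002], [-0.003, -0.001, -1.0]]
ft_force: [-6.2, 0.9, -2.5]
gripper_width: 0.0195
```

Run:
```python
from h import *
s=env.state(); print(s["position"],s["ft_force"],s["moment"])
shot("wrist","w11"); i=cv2.imread("pics/w11.png")[0:160,150:420]; cv2.imwrite("pics/w11b.png",cv2.resize(i,None,fx=2.9,fy=2.9,interpolation=cv2.INTER_CUBIC))
```

```text
[ 0.52556645 -0.1731608   0.07069379] [-6.20888304  0.88290919 -2.54336425] [ 0.154252    1.80530063 -0.02758541]
```

View pics/w11b.png

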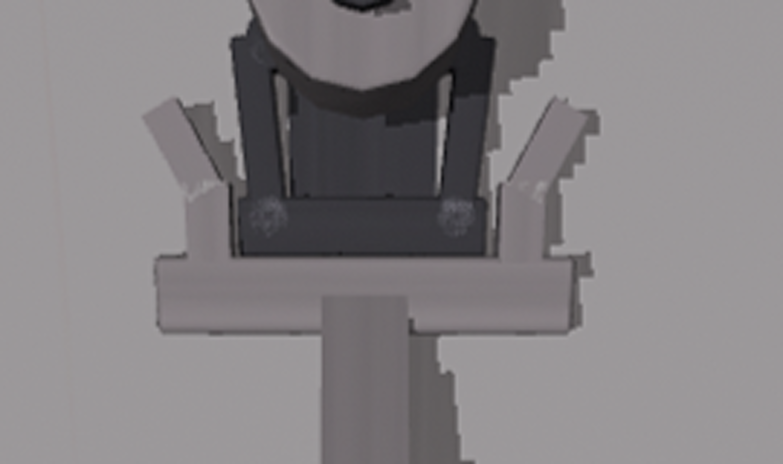

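The jaws are spreading evenly on the groove, so the axle is at its stop. I'll keep going gently.

Call:
arm_command(
  rows=[
    {"x":0.15,"y":0,"z":-0.03,"ax":0,"ay":0.003,"az":0,"jaw":1},
    {"x":0.3,"y":0,"z":-0.03,"ax":0,"ay":0.003,"az":0,"jaw":1},
    {"x":0.4,"y":0,"z":-0.03,"ax":0,"ay":0.003,"az":0,"jaw":1},
  ],
)

```text
clock: 13.6
position: [0.5293, -0.1736, 0.0709]
tcp_rot: [[0.992, -0.126, -0.0], [-0.126, -0.992, 0.001], [-0.0, -0.001, -1.0]]
ft_force: [-3.0, 0.1, -3.2]
gripper_width: 0.0195
```

Call:
arm_command(
  rows=[
    {"x":0.2,"y":0,"z":-0.02,"ax":0,"ay":0.003,"az":0,"jaw":1},
    {"x":0.4,"y":0,"z":-0.02,"ax":0,"ay":0.003,"az":0,"jaw":1},
  ],
)

```text
clock: 13.8
position: [0.5331, -0.1741, 0.0712]
tcp_rot: [[0.992, -0.126, 0.003], [-0.126, -0.992, 0.001], [0.002, -0.002, -1.0]]
ft_force: [-5.4, 0.5, -2.7]
gripper_width: 0.0196
```

Run:
```python
from h import *
s=env.state(); print(s["position"],s["ft_force"],s["moment"])
shot("wrist","w12"); i=cv2.imread("pics/w12.png")[0:160,150:420]; cv2.imwrite("pics/w12b.png",cv2.resize(i,None,fx=2.9,fy=2.9,interpolation=cv2.INTER_CUBIC))
```

```text
[ 0.53314014 -0.17409852  0.07123754] [-5.3841947   0.49574391 -2.6757317 ] [1.43650158e-01 1.41296267e+00 4.41067831e-04]
```

View pics/w12b.png

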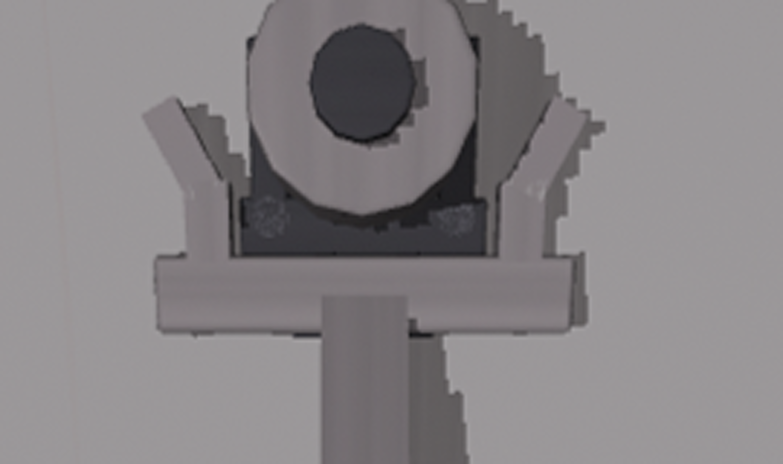

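Run:
```python
from h import *
def q(fn,u,v,z): return pix_at_z(fn,150+u/2.9-.3,v/2.9-.3,z)
a=q("w12",362.5,82,.093); bl=q("w12",240,255,.065); br=q("w12",487,255,.065); b=(bl+br)/2
h=np.radians(CH); u=np.array([np.cos(h),np.sin(h)])
print("axle-cap",rel(a),"bar rear",rel(b),"origin dist",((a-b)[:2]@u)*1000-22)
P,d,_=world("w12"); m=(P[...,2]>.087)&(P[...,2]<.0905); m[:, :220]=0;m[:,340:]=0;m[90:]=0; p=P[m]; print(len(p)); r=cv2.minEnclosingCircle((p[:,:2]*1000).astype(np.float32)); print(r,rel(np.array(r[0])/1000))
# reference: same in w11, w9
a=q("w9",362,0,.093)
```

```text
axle-cap [18.2  1.6] bar rear [-1.3  1.6] origin dist -2.5281220179732493
3786
((644.911376953125, -187.50564575195312), 15.818133354187012) [18.   1.7]
```

The clip has snapped on: jaws shut, axle axis about 18 mm along, clip origin within about 0–2 mm of it. After the snap the force stays at the spring level of about 5 N. I'll back off straight so the axle can spring back.

Call:
arm_command(
  rows=[
    {"x":-0.2,"y":0,"z":0,"ax":0,"ay":-0.003,"az":0,"jaw":1},
    {"x":-0.5,"y":0,"z":0,"ax":0,"ay":-0.003,"az":0,"jaw":1},
    {"x":-0.8,"y":0,"z":0,"ax":0,"ay":-0.003,"az":0,"jaw":1},
    {"x":-1.1,"y":0,"z":0,"ax":0,"ay":-0.003,"az":0,"jaw":1},
    {"x":-1.4,"y":0,"z":0,"ax":0,"ay":-0.003,"az":0,"jaw":1},
    {"x":-1.7,"y":0,"z":0,"ax":0,"ay":-0.003,"az":0,"jaw":1},
    {"x":-2.0,"y":0,"z":0,"ax":0,"ay":-0.003,"az":0,"jaw":1},
    {"x":-2.3,"y":0,"z":0,"ax":0,"ay":-0.003,"az":0,"jaw":1},
    {"x":-2.6,"y":0,"z":0,"ax":0,"ay":-0.003,"az":0,"jaw":1},
    {"x":-2.6,"y":0,"z":0,"ax":0,"ay":-0.003,"az":0,"jaw":1},
  ],
)

```text
clock: 14.85
position: [0.5082, -0.171, 0.0715]
tcp_rot: [[0.992, -0.126, 0.001], [-0.126, -0.992, 0.001], [0.001, -0.001, -1.0]]
ft_force: [-0.4, 0.1, -3.0]
gripper_width: 0.0196
```

Run:
```python
from h import *
s=env.state(); print(s["position"],s["ft_force"],s["moment"])
shot("wrist","w13"); i=cv2.imread("pics/w13.png")[0:160,150:420]; cv2.imwrite("pics/w13b.png",cv2.resize(i,None,fx=2.9,fy=2.9,interpolation=cv2.INTER_CUBIC))
```

```text
[ 0.50817382 -0.1710065   0.07147515] [-0.39552607  0.07265558 -3.00101397] [ 0.02970203  0.27145936 -0.02226122]
```

View pics/w13b.png

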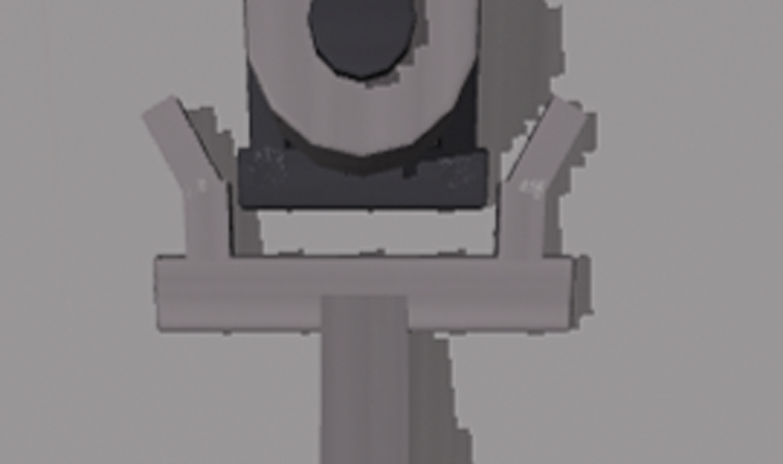

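Run:
```python
from h import *
def q(fn,u,v,z): return pix_at_z(fn,150+u/2.9-.3,v/2.9-.3,z)
a=q("w13",362,20,.093); 
h=np.radians(CH); u=np.array([np.cos(h),np.sin(h)])
for z,r in((.065,204),(.060,208)):
  b=(q("w13",239,r,z)+q("w13",487,r,z))/2; print(rel(a),rel(b),((a-b)[:2]@u)*1000)
P,d,_=world("w13"); m=(P[...,2]>.087)&(P[...,2]<.0905); m[:, :220]=0;m[:,340:]=0;m[90:]=0; p=P[m]; print(rel(p[p[:,0]>0].mean(0)),p[:,0].min(),p[:,0].max())
goal((*env.state()["position"][:2],.3),CH)
```

```text
[0.1 1.6] [-18.8   1.6] 18.93792086272884
[0.1 1.6] [-18.9   1.6] 19.04737843905067
[-5.6  1.7] 0.6116137513367232 0.6327336996599698
xyz cm [  0.03  -0.03 -22.86] rot [-0.0013 -0.0012  0.0001]
```

The clip came back with the axle to rest and is captive on the groove, jaws shut; its bar is at row ~207 and the cap at (362,20). I'll withdraw the fork, lift it and return to the mat.

Call:
arm_command(
  rows=[
    {"x":-1,"y":0,"z":0,"ax":0,"ay":0,"az":0,"jaw":1},
    {"x":-2.5,"y":0,"z":0,"ax":0,"ay":0,"az":0,"jaw":1},
    {"x":-3.8,"y":0,"z":0,"ax":0,"ay":0,"az":0,"jaw":1},
    {"x":-4,"y":0,"z":-1,"ax":0,"ay":0,"az":0,"jaw":1},
    {"x":-4,"y":0,"z":-4,"ax":0,"ay":0,"az":0,"jaw":1},
    {"x":-4,"y":0,"z":-8,"ax":0,"ay":0,"az":0,"jaw":1},
    {"x":-4,"y":0,"z":-12,"ax":0,"ay":0,"az":0,"jaw":1},
    {"x":-4,"y":0,"z":-14,"ax":0,"ay":0,"az":0,"jaw":1},
    {"x":-4,"y":0,"z":-14,"ax":0,"ay":0,"az":0,"jaw":1},
  ],
)

```text
clock: 15.8
position: [0.4706, -0.1676, 0.215]
tcp_rot: [[0.992, -0.126, 0.01], [-0.126, -0.992, -0.002], [0.01, 0.0, -1.0]]
ft_force: [1.2, -0.5, -2.9]
gripper_width: 0.0196
```

Run:
```python
from h import *
s=env.state(); print(s["position"],s["ft_force"],s["joints"])
goal((.5923,.1739,.20),20.1)
shot("wrist","w14"); i=cv2.imread("pics/w14.png")[0:160,150:420]; cv2.imwrite("pics/w14b.png",cv2.resize(i,None,fx=2.9,fy=2.9,interpolation=cv2.INTER_CUBIC))
```

```text
[ 0.47057371 -0.16758161  0.21496817] [ 1.17003117 -0.49176459 -2.85580019] [-13.95580991  27.47915343  46.20835434 107.62717523 -24.36430463
  54.58078604 -53.90053198]
xyz cm [  7.75 -35.41   1.56] rot [ 0.0026 -0.0095 -0.4773]
```

View pics/w14b.png

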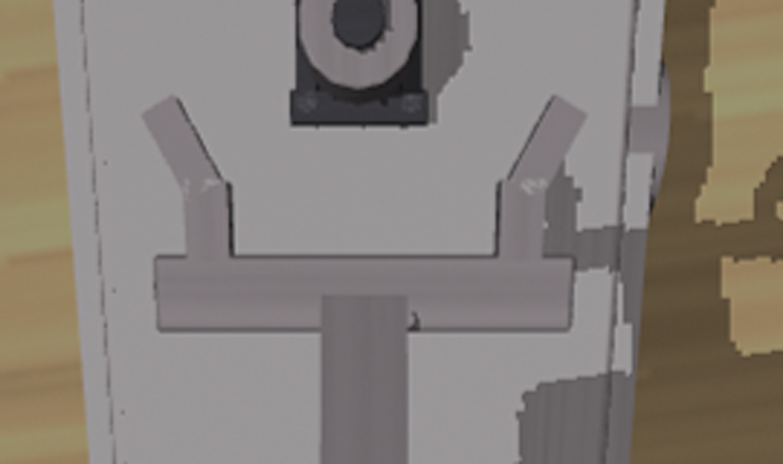

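The clip is on the groove, square and at rest. Now to the mat.

Call:
arm_command(
  rows=[
    {"x":0.4,"y":-2,"z":0,"ax":0,"ay":-0.005,"az":-0.03,"jaw":1},
    {"x":1.3,"y":-6,"z":0.2,"ax":0,"ay":-0.0095,"az":-0.08,"jaw":1},
    {"x":2.2,"y":-10,"z":0.4,"ax":0.0026,"ay":-0.0095,"az":-0.14,"jaw":1},
    {"x":3.2,"y":-14.5,"z":0.6,"ax":0.0026,"ay":-0.0095,"az":-0.2,"jaw":1},
    {"x":4.2,"y":-19,"z":0.8,"ax":0.0026,"ay":-0.0095,"az":-0.26,"jaw":1},
    {"x":5.2,"y":-23.5,"z":1,"ax":0.0026,"ay":-0.0095,"az":-0.32,"jaw":1},
    {"x":6.1,"y":-28,"z":1.2,"ax":0.0026,"ay":-0.0095,"az":-0.38,"jaw":1},
    {"x":7,"y":-32,"z":1.4,"ax":0.0026,"ay":-0.0095,"az":-0.43,"jaw":1},
    {"x":7.6,"y":-34.7,"z":1.56,"ax":0.0026,"ay":-0.0095,"az":-0.47,"jaw":1},
    {"x":7.75,"y":-35.4,"z":1.56,"ax":0.0026,"ay":-0.0095,"az":-0.477,"jaw":1},
    {"x":7.75,"y":-35.4,"z":1.56,"ax":0.0026,"ay":-0.0095,"az":-0.477,"jaw":1},
  ],
)

```text
clock: 16.95
position: [0.5897, 0.1759, 0.1957]
tcp_rot: [[0.938, 0.345, -0.008], [0.345, -0.938, 0.001], [-0.008, -0.004, -1.0]]
ft_force: [0.0, -0.2, -2.1]
gripper_width: 0.0199
```

Run:
```python
from h import *
s=env.state(); print(s["position"],s["ft_force"])
goal((.5923,.1739,.02),20.1)
shot("top","top3"); i=cv2.imread("pics/top3.png")[110:240,300:430]; cv2.imwrite("pics/t3b.png",cv2.resize(i,None,fx=4.5,fy=4.5,interpolation=cv2.INTER_CUBIC))
```

```text
[0.58965393 0.17594064 0.19567588] [ 0.00362905 -0.18392466 -2.07603728]
xyz cm [ 0.31  0.35 17.56] rot [-0.0036  0.0075  0.0018]
```

View pics/t3b.png

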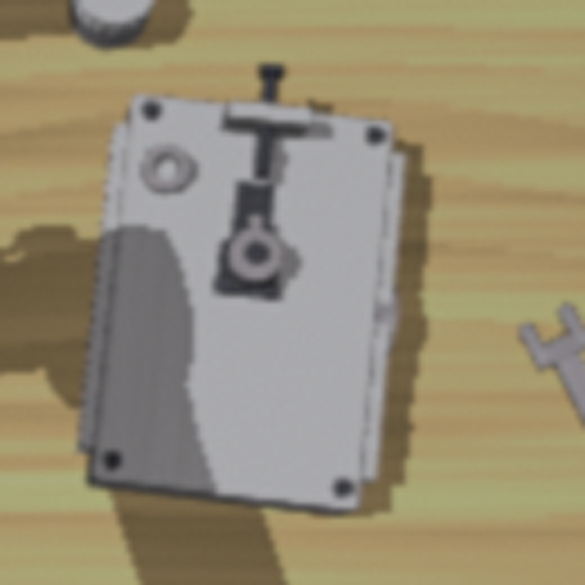

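Run:
```python
from h import *
g=lambda u,v,z:rel(pix_at_z("top3",300+u/4.5-.4,110+v/4.5-.4,z))
print(g(255,252,.093),g(214,293,.065),g(281,299,.065),g(248,296,.065))
```

```text
[0.2 0.5] [-20.5  18.5] [-19.4 -21.4] [-19.9  -1.8]
```

Call:
arm_command(
  rows=[
    {"x":0.2,"y":0.2,"z":3,"ax":-0.0036,"ay":0.0075,"az":0.0018,"jaw":1},
    {"x":0.31,"y":0.35,"z":7,"ax":-0.0036,"ay":0.0075,"az":0.0018,"jaw":1},
    {"x":0.31,"y":0.35,"z":11,"ax":-0.0036,"ay":0.0075,"az":0.0018,"jaw":1},
    {"x":0.31,"y":0.35,"z":14.5,"ax":-0.0036,"ay":0.0075,"az":0.0018,"jaw":1},
    {"x":0.31,"y":0.35,"z":16.5,"ax":-0.0036,"ay":0.0075,"az":0.0018,"jaw":1},
    {"x":0.31,"y":0.35,"z":17.3,"ax":-0.0036,"ay":0.0075,"az":0.0018,"jaw":1},
    {"x":0.31,"y":0.35,"z":17.5,"ax":-0.0036,"ay":0.0075,"az":0.0018,"jaw":1},
    {"x":0.31,"y":0.35,"z":17.5,"ax":-0.0036,"ay":0.0075,"az":0.0018,"jaw":1},
  ],
)

```text
clock: 17.8
position: [0.5935, 0.1702, 0.0225]
tcp_rot: [[0.941, 0.339, 0.003], [0.339, -0.941, -0.001], [0.002, 0.002, -1.0]]
ft_force: [0.8, -0.2, -2.1]
gripper_width: 0.0194
```

Run:
```python
from h import *
s=env.state(); print(s["position"],s["ft_force"],s["moment"])
goal((.5923,.1739,.0134),20.1)
```

```text
[0.59348246 0.17020954 0.02247459] [ 0.75404683 -0.23766972 -2.11811595] [-0.04578039  0.16463826 -0.04741706]
xyz cm [ 0.01 -0.39  0.91] rot [ 0.0023 -0.002  -0.0048]
```

Call:
arm_command(
  rows=[
    {"x":0,"y":-0.2,"z":0.4,"ax":0.002,"ay":-0.002,"az":0,"jaw":1},
    {"x":0,"y":-0.2,"z":0.7,"ax":0.002,"ay":-0.002,"az":0,"jaw":1},
    {"x":0,"y":-0.2,"z":0.85,"ax":0.002,"ay":-0.002,"az":0,"jaw":1},
    {"x":0,"y":-0.2,"z":0.9,"ax":0.002,"ay":-0.002,"az":0,"jaw":1},
    {"x":0,"y":-0.2,"z":0.9,"ax":0.002,"ay":-0.002,"az":0,"jaw":1},
  ],
)

```text
clock: 18.3
position: [0.5929, 0.1723, 0.0137]
tcp_rot: [[0.941, 0.339, 0.0], [0.339, -0.941, -0.0], [0.0, 0.0, -1.0]]
ft_force: [-0.0, -0.0, -1.5]
gripper_width: 0.0198
```

Run:
```python
from h import *
s=env.state(); print(s["position"],s["ft_force"],s["moment"])
shot("wrist","w15"); P,d,_=world("w15"); print(P[104,220],P[104,330],P[120,180])
```

```text
[0.59291144 0.17227096 0.01365986] [-0.01731354 -0.0240133  -1.54774558] [-0.02718415  0.22347124  0.05272965]
[0.6649994  0.22605472 0.0104553 ] [0.68245175 0.17758795 0.0104151 ] [0.65089898 0.2433227  0.00408459]
```

Call:
arm_command(
  rows=[
    {"x":0,"y":0,"z":0.05,"ax":0,"ay":0,"az":0,"jaw":1},
    {"x":0,"y":0,"z":0.06,"ax":0,"ay":0,"az":0,"jaw":1},
    {"x":0,"y":0,"z":0.06,"ax":0,"ay":0,"az":0,"jaw":0.4},
    {"x":0,"y":0,"z":0.06,"ax":0,"ay":0,"az":0,"jaw":0.0},
    {"x":0,"y":0,"z":0.06,"ax":0,"ay":0,"az":0,"jaw":-0.3},
    {"x":0,"y":0,"z":0.06,"ax":0,"ay":0,"az":0,"jaw":-0.3},
    {"x":0,"y":0,"z":0.06,"ax":0,"ay":0,"az":0,"jaw":-0.3},
  ],
)

```text
clock: 19.05
position: [0.593, 0.1721, 0.0131]
tcp_rot: [[0.941, 0.339, 0.001], [0.339, -0.941, -0.0], [0.001, 0.0, -1.0]]
ft_force: [0.3, -0.1, 0.8]
gripper_width: 0.0552
```

Call:
arm_command(
  rows=[
    {"x":0,"y":0,"z":-1,"ax":0,"ay":0,"az":0,"jaw":-0.3},
    {"x":0,"y":0,"z":-4,"ax":0,"ay":0,"az":0,"jaw":-0.3},
    {"x":0,"y":0,"z":-8,"ax":0,"ay":0,"az":0,"jaw":-0.3},
    {"x":0,"y":0,"z":-12,"ax":0,"ay":0,"az":0,"jaw":-0.3},
    {"x":0,"y":0,"z":-16,"ax":0,"ay":0,"az":0,"jaw":-0.3},
    {"x":0,"y":0,"z":-18,"ax":0,"ay":0,"az":0,"jaw":-0.3},
    {"x":0,"y":0,"z":-18,"ax":0,"ay":0,"az":0,"jaw":-0.3},
    {"x":0,"y":0,"z":-18,"ax":0,"ay":0,"az":0,"jaw":-0.3},
  ],
)

```text
clock: 19.85
position: [0.5925, 0.1723, 0.1933]
tcp_rot: [[0.941, 0.339, 0.001], [0.339, -0.941, 0.0], [0.001, -0.0, -1.0]]
ft_force: [-0.6, -0.3, -0.0]
gripper_width: 0.0605
```

Run:
```python
from h import *
s=env.state(); print(s["clock"],s["position"],s["ft_force"])
shot("wrist","w16"); shot("top","top4")
P,d,img=world("w16")
goal((.56,-.187,.21),CH)
```

```text
19.85 [0.59254707 0.17226424 0.19327806] [-0.57926811 -0.26175241 -0.016187  ]
xyz cm [-15.18  32.72  -1.81] rot [3.000e-04 2.500e-03 4.727e-01]
```

View pics/w16.png

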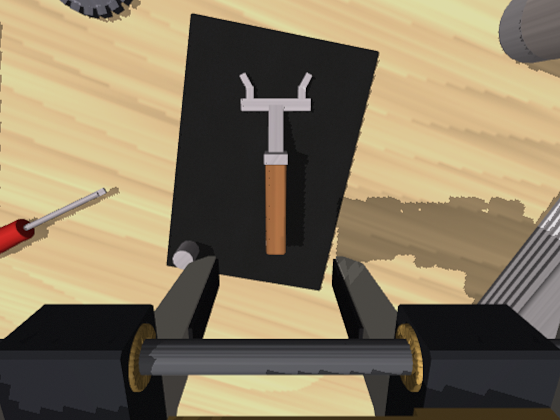

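The fork is lying flat on the mat and the socket is still standing. There is time for one unobstructed close check of the clip.

Call:
arm_command(
  rows=[
    {"x":-1,"y":3,"z":-1,"ax":0,"ay":0,"az":0.05,"jaw":-0.3},
    {"x":-3,"y":7,"z":-1.5,"ax":0,"ay":0,"az":0.12,"jaw":-0.3},
    {"x":-5,"y":11,"z":-1.8,"ax":0,"ay":0,"az":0.18,"jaw":-0.3},
    {"x":-7,"y":15,"z":-1.8,"ax":0,"ay":0,"az":0.25,"jaw":-0.3},
    {"x":-9,"y":19,"z":-1.8,"ax":0,"ay":0,"az":0.32,"jaw":-0.3},
    {"x":-11,"y":23,"z":-1.8,"ax":0,"ay":0,"az":0.38,"jaw":-0.3},
    {"x":-13,"y":27,"z":-1.8,"ax":0,"ay":0,"az":0.43,"jaw":-0.3},
    {"x":-14.5,"y":31,"z":-1.8,"ax":0,"ay":0,"az":0.47,"jaw":-0.3},
    {"x":-15.2,"y":32.7,"z":-1.8,"ax":0,"ay":0,"az":0.473,"jaw":-0.3},
    {"x":-15.2,"y":32.7,"z":-1.8,"ax":0,"ay":0,"az":0.473,"jaw":-0.3},
    {"x":-15.2,"y":32.7,"z":-1.8,"ax":0,"ay":0,"az":0.473,"jaw":-0.3},
  ],
)

```text
clock: 21.05
position: [0.5595, -0.1855, 0.2085]
tcp_rot: [[0.992, -0.126, -0.005], [-0.126, -0.992, 0.001], [-0.005, -0.001, -1.0]]
ft_force: [1.1, 0.1, -0.5]
gripper_width: 0.0603
```

Run:
```python
from h import *
s=env.state(); print(s["clock"],s["position"])
shot("wrist","w17"); i=cv2.imread("pics/w17.png")[20:240,150:420]; cv2.imwrite("pics/w17b.png",cv2.resize(i,None,fx=2.7,fy=2.7,interpolation=cv2.INTER_CUBIC))
```

```text
21.05 [ 0.55946663 -0.18553743  0.20854653]
```

View pics/w17b.png

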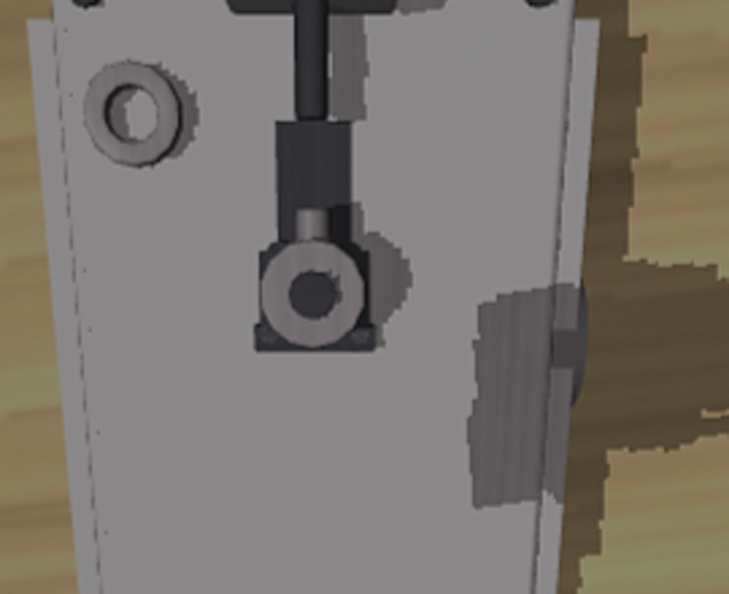

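Run:
```python
from h import *
q=lambda u,v,z:rel(pix_at_z("w17",150+u/2.7-.3,20+v/2.7-.3,z))
print("cap",q(313,295,.093),"head",q(312,294,.089),"rear top",q(315,350,.065),"jaw end L",q(260,252,.065), "bearing",q(134,113,.069))
```

```text
cap [0.8 1.3] head [0.8 1.7] rear top [-18.5   1.5] jaw end L [12.4 18.9] bearing [52.8 55.6]
```

Run:
```python
from h import *
print(env.close_job())
```

```text
the job is handed in; nothing more can be done
None
```

The clip is on the axle's groove, the fork is back flat on the mat and released, and I handed the job in at about 21 s of the 58 s allowed.

- **Pushing:** I used the wooden-handled fork from the mat, not the yellow look-alike. I seated the clip between its prongs, turned it about 10° into line with the case and pushed it mouth first. The axle began to give at 3–4 N. It reached its stop about 25 mm on, where the jaws spread.
- **The snap:** The clip snapped on and the force fell from about 6 N to 3 N, then returned to about 5 N, the axle spring's level. I stopped there. The highest push I read was about 6 N. That is below the 8–15 N expected for the snap, but I only read forces at the end of each move, so I may have missed the peak.
- **Clip check:** The jaws are shut, the clip is square and centred on the axle, and it came back with the axle to rest.
- **How far home:** The cameras disagree along the push direction. The top view puts the clip about 2 mm past the axle's axis; the wrist views say about 3 mm, or about 1 mm after correcting for the offset I saw on the bearing. The clip's own shape allows at most 2 mm, so I took it as home, but I couldn't measure it more closely.
- **Other things:** In the last wrist pictures the fork lay on the mat, the socket was standing and the bearing was in place. I did not check the other items one by one.

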